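# Clamp an offcut in the cam strap jig with the right lock force

## Robot

A 6-joint arm with a two-finger parallel gripper is mounted at the origin on a cart in front of the work surface, level with it; the furniture and walls round the work are solid. World frame = base frame: x ahead of the robot, y to its left, z up, the work surface at z = 0. Lengths are in m, angles in rad, forces in N, time in s.
With the tool pointing down it reaches from about 0.25 to 0.725 m from the base axis. Payload 9.7 kg.
Tool frame: the origin (TCP) lies between the finger pads; the fingertips stand 22 mm ahead of it and the grasp point (between the pads) lies 3 mm ahead of it; z points along the fingers, y is the line along which they close (so a half turn about z gives the same grasp; the last joint's range is limited). The gripper opens to 85 mm and grips with 20 to 120 N. Pads are 22 mm wide; open, the fingers measure 114 mm over their backs; the gripper's body (76 mm by 85 mm) begins 54 mm behind the grasp point. The pads swing forward as they close: fully open they stand 13 mm farther back than shut.
Start: joints at [-1.166, 0.087, 0.176, 1.66, 0, 1.571], TCP at [0.217, -0.506, 0.253] pointing down, gripper open.
Joint ranges: [-3.13, 3.13], [-0.85, 1.81], [-1.15, 1.24], [-2.2, 2.28], [-1.44, 1.52], [-3.14, 3.14]. Speed limits (rad/s): [2.22, 2.22, 2.57, 3.14, 3.14, 3.14].

## Interface

Orientations are given as a unit quaternion [x, y, z, w].
In Python, from plant import manip gives the robot as it stands. The module is installed in compiled form; this text tells all that it offers.
- The arm moves only by the tool move_arm, never from a script. Its argument "series" is one flat list of numbers, 6 for each row, row after row: the shift along the tool's x, y, z in mm, then the turn, a rotation vector about the tool's x, y, z in degrees. A call has 1 to 5 rows; each row is the pose to reach, as a shift and turn from the pose commanded when the call began, along the tool's axes at that moment; what a row does not reach only later rows make up. A row lasts 1/12 s, in which the tool goes at most 41.7 mm and 7.16 degrees, less where a joint would pass 70% of its speed; a pose out of reach is approached as far as the arm can. A call with a gripper value outside its range is refused whole. "hand" is the finger opening in mm, from 0 to 85.4, set as the call begins (left out, the last holds). The fingers move at their own pace and stop on an object; the grip force is fixed at half the most. Time passes only in rows, so rows that repeat a pose let the fingers close. It gives the time, the measured TCP pose, the force, the opening and the grip force at its end, in the units of the state.
- manip.read_state(): the state, without advancing time (a new reading comes with each control period).
- manip.snapshot(name): name is "side" or "top"; returns the picture (400x640x3 uint8, red, green, blue); there is no depth.
- manip.camera_info(name): a dict with "vfov" (degrees; the focal length in pixels is half the picture's height over the tangent of half this angle, whatever the lens; pixels are square), "cx", "cy" (the principal point, pixels), "dist_coeffs" ([k1, k2, p1, p2, k3] as OpenCV has them; the pictures are not rectified), "R" (3x3) and "t" (3): a world point X has camera coordinates R X + t. Camera axes: x right, y down, z forward; pixel columns grow to the right and rows downward; lengths in m; the calibration is good to about 2 mm. A picture is of the moment at which its call begins. camera_info takes no time and is no camera call.
- manip.sign_off(): hands the job in; it is judged then, once.
The state is a dict: "clock": time; "qpos": joint angles; "joint_velocities": joint speeds; "joint_efforts": joint torques, N m; "position": TCP position; "tool_rot": TCP orientation; "contact_force": force on the tool from outside, world axes, zero at the start; "wrist_torque": the same for the moment, N m; "gripper_width": opening from 0.0 (shut) to 1.0 (fully open); "gripper_force": force on a finger pad.
Only numpy, scipy, OpenCV 4.12 (cv2) and the standard library are available. Lean on these libraries where they do the work, as an engineer would, in place of code of your own. Each camera call takes 0.05 s, during which the arm holds its last target. There are 200 camera calls.

## Task

Clamp the loose offcut in the plywood jig: slide it fully home, its long edge flush against the dark wooden stop, and turn the knurled nut clockwise until the strap's pad just starts to bite with the red cam lever about half-way through its throw; then flip the lever all the way over and let go. The offcut must end firmly held, neither slack nor so tight that the lever springs back or the pad bruises it; leave the other things where they are.

Things in the scene. Friction and masses are not known exactly. Their poses are not given: they have to be found in the camera images.
- jig: Plywood jig, 120 x 200 x 12 mm, screwed to the table at a varying spot. Origin: underside, on the axis of the upright steel stud; +y runs from the stud to the pad, -y to the cam lever. Plate: y -95 to +105 mm, x +-60 mm; the board lies on it. The blue strap clamp above it rocks on the stud: nut on top, pad at +y 62 mm, cam lever at -y 66 mm on a steel anvil.
- stop_face (a point): Foot of the face of the dark wooden stop batten (104 mm long along the jig's x, 12 mm high), at jig y = 34 mm, on the plate's top. The board's long edge must lie flush on this face.
- nut (a joint): Turn of the nut, rad; grows clockwise seen from above, which lowers it. One rad lowers the nut 1.4 mm and the pad 2.9 mm. Starts 0.7 to 3.5 rad short of right (the pad's stem is screwed into the strap to an unknown height, so only feel tells). Thread drag 0.25 N m; once the pad touches, the torque that turns the nut rises by about 0.08 N m per rad of turn. The nut stays where it is left.
- nut_grip (a point): Centre of the knurled steel nut, on its vertical axis: 38 mm across, gripped band 26 mm high (about 13 mm above and below this point); the stud sticks out 15 to 20 mm above it. Grasp from above.
- cam_lever (a joint): Angle of the cam lever, rad: 0 open, steep, leaning 0.35 rad out from upright toward jig -y; 1.25 at its end stop, over, a little above level (closed). Starts 0 to 0.15. It stays where it is put (drag 0.4 N m, some 6 N at the grip while it moves). Closing lowers the pad 6.4 mm per rad; after the bite the pad's force grows about 60 N per rad of lever and the effort at the grip about 4 N per rad. Too tight, the lever springs back.
- lever_grip (a point): Middle of the red grip on the cam lever, 16 mm thick, 42 mm long along the lever, 78 mm from the lever's pin. Frame z points along the lever to its tip, x along the pin. The pin rises about 6.3 mm per rad while closing, so the lever leans only 0.9 rad more for each rad of its joint; per rad of the nut it stands up 0.023 rad. Push it outward and down from the nut's side.
- strap: Blue strap of the clamp with all it carries (rubber pad, cam lever). Origin on the stud axis, 27 mm below its underside; x axis level, across the strap. The pad, black, domed, 22 mm, is sprung: about 9 N per mm. Right: it first touches the board when the lever is at about 0.62, and then ends at about 38 N with the lever over; 28 to 48 N is good, over 70 N it bruises the board.
- fluid_bottle: Square bottle of yellow oil, 43 x 57 x 104 mm, origin at its foot; a bystander.
- tape_measure: Yellow tape measure, 36 x 75 x 60 mm, origin at its foot; a bystander.
- feed_wheel: Black wheel, 45 mm across, 24 mm high, origin at its foot; a bystander.
- nail_box: Small flat box with clear lid, 30 x 64 x 18 mm, origin at its underside; a bystander.
- crayon: Blue lumber crayon, 82 mm long, origin at its underside; a bystander.
- pen_2: Red and white marker, 135 mm long, origin at its underside; a bystander.
- board: The loose offcut to clamp, white-faced chipboard, 105 x 62 x 16 mm, origin at the centre of its underside, lying flat on the plate under the pad, with its long sides roughly along the stop and 10 to 25 mm off it. Frame: x is the 62 mm way (home: 31 mm from the stop), y the 105 mm way. Its outer long edge can be pushed from the +y end of the jig.

How it is judged:
On the way, in this order (a step that is already met when the one before it is completed fails the run):
1. the board is flush against the stop while the lever is still open (y of board in the frame of jig below 0.0673 m and angle between the x axis of board and the y axis of jig, either way round below 0.03 rad and value of joint cam_lever below 1.1 rad), for 0.2 s.
2. the lever is fully over with the pad pressing on the board (value of joint cam_lever above 1.15 rad and contact force between strap and board above 20 N), for 0.2 s.
At the end, for the whole second after the job is handed in: The cam lever is fully over (above 1.15 rad) and stays; the pad presses the board with 28 to 48 N; the board lies flush on the stop (centre within 2.3 mm of 31 mm from its face, within 0.03 rad) and at rest (value of joint cam_lever above 1.15 rad and contact force between strap and board between 28 and 48 N and y of board in the frame of jig below 0.0673 m and angle between the x axis of board and the y axis of jig, either way round below 0.03 rad and linear speed of board below 0.01 m/s); the robot touches nothing.
It fails at once if the pad presses the board with more than 70 N and bruises the laminate (contact force between strap and board above 70 N).
It fails at once if a bystander is moved more than 20 mm (distance of any of fluid_bottle, tape_measure, feed_wheel, nail_box, crayon, pen_2 from where it was at the start of the episode above 0.02 m).
It also fails if it takes over 72 s, if anything falls off the work surface, if the arm or the gripper's body presses on something with over 40 N, if the wrist force passes 120 N, or if a joint passes its speed limit or range.

## Working session

There is one attempt and no reset: what is moved stays moved. The work goes in short steps, Python scripts to look and compute and a tool call to move; the robot and the scene stay as the last step left them, time stands still between calls to the robot, and variables do not carry over. Pictures are saved under pics/ and viewed, at most 10 in all, crops included, and the job is handed in when it is done.

Besides the shell and the picture viewer there is one more tool, called after "Call:" by a JSON object that holds its "method" and its "body". move_arm: Moves the arm, as the interface text tells. Its arguments: {"type":"object","properties":{"series":{"type":"array"},"hand":{"type":"number"}},"required":["series"]}

```bash
mkdir -p pics; python3 - <<'E'
from plant import manip
import cv2,numpy as np
for n in("side","top"):
    im=manip.snapshot(n); cv2.imwrite(f"pics/{n}0.png",im[:,:,::-1]); np.save(f"{n}0.npy",im)
    c=manip.camera_info(n); print(n,c["vfov"],c["cx"],c["cy"],c["dist_coeffs"],np.round(c["R"],3).tolist(),np.round(c["t"],3))
s=manip.read_state();print({k:np.round(v,3).tolist() for k,v in s.items()})
E
```

```text
side 42.04175754710551 319.26201979778205 197.59051624671716 [-0.12278872  0.          0.          0.          0.        ] [[0.981, -0.196, -0.0], [-0.076, -0.38, -0.922], [0.181, 0.904, -0.388]] [-0.548  0.15   1.373]
top 51.7510878997733 317.1592386623224 194.07754671444542 [0.02866867 0.         0.         0.         0.        ] [[-0.011, -1.0, -0.006], [-0.987, 0.012, -0.158], [0.159, 0.004, -0.987]] [0.01  0.55  0.933]
{'clock': 0.1, 'qpos': [-1.166, 0.087, 0.175, 1.66, -0.0, 1.571], 'joint_velocities': [0.001, -0.002, 0.002, -0.0, 0.001, -0.002], 'joint_efforts': [0.001, -52.156, 46.565, 0.016, 0.0, 0.0], 'position': [0.217, -0.505, 0.253], 'tool_rot': [0.98, 0.201, -0.0, -0.001], 'contact_force': [0.633, -0.586, -0.208], 'wrist_torque': [0.002, -0.04, 0.008], 'gripper_force': 0.0, 'gripper_width': 1.002}
```

View pics/side0.png

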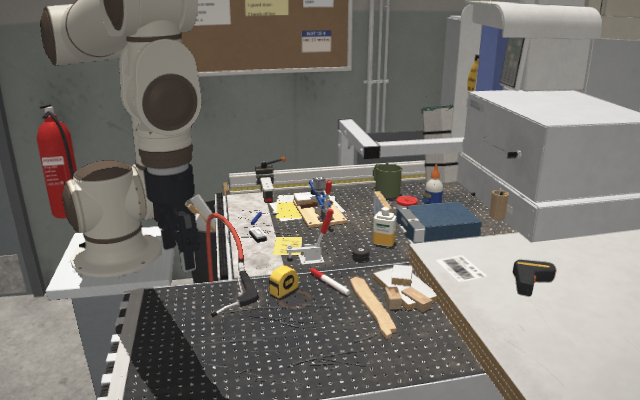

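View pics/top0.png

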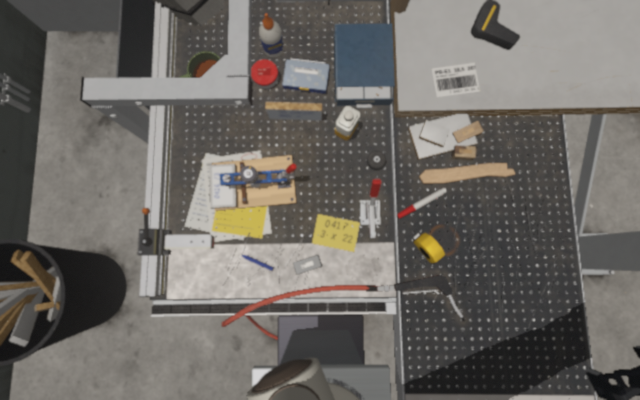

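The side view shows the jig around (320,205) px. In the top view the jig's stud is near (250,175), the board is at the left (~215,185), and the red lever grip is near (291,169). Zooming in on both.

```bash
cat > h.py <<'E'
from plant import manip
import cv2,numpy as np
from scipy.spatial.transform import Rotation as Ro
def K(n):
    c=manip.camera_info(n); f=200/np.tan(np.radians(c["vfov"]/2))
    return np.array([[f,0,c["cx"]],[0,f,c["cy"]],[0,0,1]]),np.array(c["dist_coeffs"]),np.array(c["R"]),np.array(c["t"])
def ray(n,p):
    k,d,R,t=K(n); u=cv2.undistortPoints(np.array([[p]],float),k,d)[0,0]
    v=R.T@np.array([*u,1]); return -R.T@t,v/np.linalg.norm(v)
def onz(n,p,z):
    o,v=ray(n,p); return o+v*(z-o[2])/v[2]
def tri(ps,pt):
    a,u=ray("side",ps);b,v=ray("top",pt)
    s=np.linalg.lstsq(np.c_[u,-v],b-a,rcond=None)[0]
    x,y=a+s[0]*u,b+s[1]*v; return (x+y)/2,np.linalg.norm(x-y)
def proj(n,X):
    k,d,R,t=K(n); return cv2.projectPoints(np.array([X],float),cv2.Rodrigues(R)[0],t,k,d)[0][0,0]
def crop(im,x0,y0,w,h,s): return cv2.resize(im[y0:y0+h,x0:x0+w],None,fx=s,fy=s,interpolation=cv2.INTER_CUBIC)
E
python3 - <<'E'
from h import *
s=np.load("side0.npy");t=np.load("top0.npy")
a=crop(t,196,145,120,72,5); b=crop(s,270,165,80,72,5)[:, :]
cv2.imwrite("pics/c1.png",a[:,:,::-1]); cv2.imwrite("pics/c2.png",crop(s,280,170,75,60,8)[:,:,::-1])
E
```

```text
(no output)
```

View pics/c1.png

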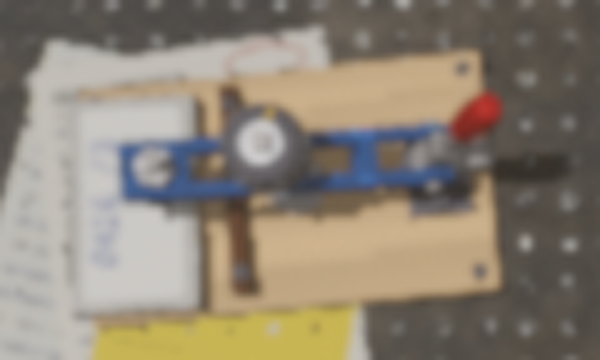

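View pics/c2.png

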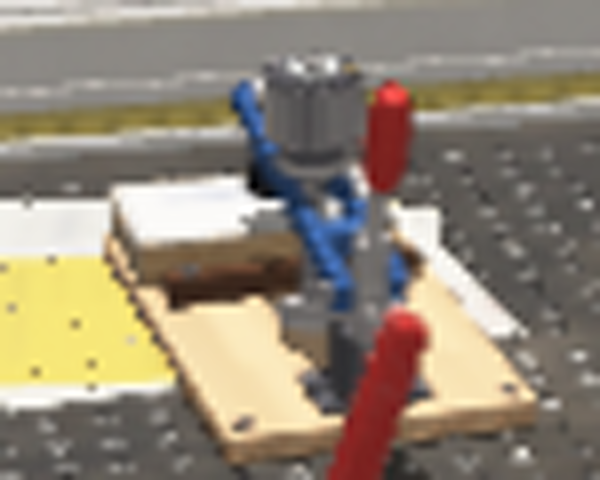

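The top crop shows the plate corners at (478,50) and (499,290), the board from about (80,97) to (197,312), the nut centred at (265,147), and the red grip at (477,116). In the side crop the nut is centred at (313,115) and the grip at (388,135). The lever is at the world -y end.

```bash
python3 - <<'E'
from h import *
s=np.load("side0.npy");t=np.load("top0.npy")
T=lambda u,v:(196+(u+.5)/5-.5,145+(v+.5)/5-.5)
S=lambda u,v:(280+(u+.5)/8-.5,170+(v+.5)/8-.5)
pr=lambda *a:print(*[np.round(x,4) for x in a])
# red grip centroid
for n,im,(x0,y0,w,h) in(("top",t,(284,160,16,16)),("side",s,(322,178,12,18))):
    m=cv2.inRange(cv2.cvtColor(im,cv2.COLOR_RGB2HSV)[y0:y0+h,x0:x0+w],(0,120,70),(12,255,255))|cv2.inRange(cv2.cvtColor(im,cv2.COLOR_RGB2HSV)[y0:y0+h,x0:x0+w],(168,120,70),(180,255,255))
    k,l,st,c=cv2.connectedComponentsWithStats(m); i=1+np.argmax(st[1:,4]); p=c[i]+[x0,y0]; print(n,p,st[i])
    if n=="top":pt=p
    else: ps=p
print("grip",*tri(ps,pt))
print("nut",*tri(S(313,115),T(265,147)))
for z in(.05,.08,.1,.115):pr("nut top",z,onz("top",T(265,147),z))
print("nuttopface tri",*tri(S(313,70),T(265,147)))
print("plate",[np.round(onz("top",T(*p),.012)[:2],4) for p in((478,50),(499,290),(75,315),(78,90))])
print("plate side",[np.round(onz("side",S(*p),.012)[:2],4) for p in((235,445),(535,405))])
print("board",[np.round(onz("top",T(*p),.028)[:2],4) for p in((82,97),(195,97),(197,312),(80,310))])
print("boardside",[np.round(onz("side",S(*p),.028)[:2],4) for p in((113,188),(138,248))])
print("board tri",*tri(S(138,248),T(197,312)),*tri(S(113,188),T(80,310)))
print("stop face",[np.round(onz("top",T(*p),.024)[:2],4) for p in((222,88),(237,293))])
print("stop tri",*tri(S(170,278),T(237,293)))
E
```

```text
top [290.98507463 167.65671642] [ 2  3 11 10 67]
side [328.08064516 186.51612903] [ 4  2  6 14 62]
grip [0.59642494 0.06033901 0.12315995] 0.00015225945962236092
nut [0.58897344 0.15834199 0.09427547] 0.000737416534336797Traceback (most recent call last):
  File "<stdin>", line 14, in <module>
  File "<stdin>", line 5, in <lambda>
    return _wrapfunc(a, 'round', decimals=decimals, out=out)
    return _wrapit(obj, method, *args, **kwds)
    result = getattr(arr, method)(*args, **kwds)
numpy._core._exceptions._UFuncNoLoopError: ufunc 'multiply' did not contain a loop with signature matching types (dtype('<U7'), dtype('float64')) -> None
```

```bash
python3 - <<'E'
from h import *
T=lambda u,v:(196+(u+.5)/5-.5,145+(v+.5)/5-.5)
S=lambda u,v:(280+(u+.5)/8-.5,170+(v+.5)/8-.5)
for z in(.09,.1,.11):print("nut top",z,onz("top",T(265,147),z))
print("nuttopface tri",*tri(S(313,70),T(265,147)))
print("plate",[np.round(onz("top",T(*p),.012)[:2],4) for p in((478,50),(499,290),(75,315),(78,90))])
print("plate side",[np.round(onz("side",S(*p),.012)[:2],4) for p in((235,445),(535,405))])
print("board",[np.round(onz("top",T(*p),.028)[:2],4) for p in((82,97),(195,97),(197,312),(80,310))])
print("boardside",[np.round(onz("side",S(*p),.028)[:2],4) for p in((113,188),(138,248))])
print("board tri",*tri(S(138,248),T(197,312)),*tri(S(113,188),T(80,310)))
print("stop face",[np.round(onz("top",T(*p),.024)[:2],4) for p in((222,88),(237,293))])
print("stop tri",*tri(S(170,278),T(237,293)))
E
```

```text
nut top 0.09 [0.59025783 0.15905242 0.09      ]
nut top 0.1 [0.58812894 0.15731568 0.1       ]
nut top 0.11 [0.58600004 0.15557894 0.11      ]
nuttopface tri [0.58657363 0.15481355 0.11371279] 0.0026888880427160047
plate [array([0.6549, 0.0674]), array([0.5343, 0.0573]), array([0.5244, 0.2637]), array([0.6367, 0.2656])]
plate side [array([0.5377, 0.0479]), array([0.6526, 0.0594])]
board [array([0.6293, 0.2593]), array([0.6287, 0.2043]), array([0.5231, 0.2011]), array([0.5247, 0.2572])]
boardside [array([0.526 , 0.2608]), array([0.5262, 0.1974])]
board tri [0.52505425 0.20136918 0.02618477] 0.0034956341946111424 [0.52493552 0.25668345 0.02968755] 0.0009245768931921049
stop face [array([0.6341, 0.192 ]), array([0.5326, 0.1829])]
stop tri [0.53483326 0.18347507 0.02009343] 0.003371809141509607
```

```bash
cat >> h.py <<'E'
def plan(P,yaw=None,tilt=0,Rt=None,per=5):
    """calls (each 5 rows toward the goal) from the measured pose to TCP P; yaw: deg of tool y in world; tilt about tool y"""
    s=manip.read_state(); p=np.array(s["position"]); R=Ro.from_quat(s["tool_rot"])
    if Rt is None:
        a=np.radians(yaw); y=np.array([np.cos(a),np.sin(a),0]); z=np.array([0,0,-1.]); 
        Rt=Ro.from_matrix(np.c_[np.cross(y,z),y,z])*Ro.from_euler('y',tilt,degrees=True)
    d=R.inv().apply(np.array(P)-p)*1000; r=np.degrees((R.inv()*Rt).as_rotvec())
    print("pos",np.round(p,4),"shift",np.round(d,1),"turn",np.round(r,1),"rows",round(max(np.linalg.norm(d)/41.7,np.linalg.norm(r)/7.16),1))
def st():
    s=manip.read_state(); print(round(s["clock"],2),"F",np.round(s["contact_force"],1),"T",np.round(s["wrist_torque"],3),"p",np.round(s["position"],4),"q",np.round(s["qpos"],2),"w",round(s["gripper_width"]*85.4,1),round(s["gripper_force"],1))
E
python3 - <<'E'
from h import *
T=lambda u,v:(196+(u+.5)/5-.5,145+(v+.5)/5-.5)
S=lambda u,v:(280+(u+.5)/8-.5,170+(v+.5)/8-.5)
print("tip",*tri(S(243,92),T(126,170)))
print("tip2",*tri(S(250,110),T(126,170)))
for z in(.1,.2,.3,.4): print(z,"beam",onz("top",(230,105),z),onz("top",(90,105),z))
plan([.565,.33,.22],4.9)
E
```

```text
tip [0.57784728 0.22455803 0.0804084 ] 0.008696334117588782
tip2 [0.58031282 0.22663971 0.07163458] 0.007330679947742356
0.1 beam [0.75124622 0.20258174 0.1       ] [0.75388986 0.52310809 0.1       ]
0.2 beam [0.71200719 0.18023306 0.2       ] [0.71435992 0.4654874  0.2       ]
0.3 beam [0.67276817 0.15788438 0.3       ] [0.67482997 0.40786671 0.3       ]
0.4 beam [0.63352914 0.1355357  0.4       ] [0.63530003 0.35024601 0.4       ]
pos [ 0.2165 -0.5054  0.2527] shift [ 649.3 -630.6   33.4] turn [ -0.1  -0.  -71.7] rows 21.7
```

Call:
{"method": "move_arm", "body": {"series": [0, 0, 0, 0, 0, -7, 0, 0, 0, 0, 0, -14, 0, 0, 0, 0, 0, -21, 0, 0, 0, 0, 0, -28, 0, 0, 0, 0, 0, -35], "hand": 60}}

```text
clock: 0.52
position: [0.2166, -0.5054, 0.2528]
tool_rot: [0.872, 0.489, 0.0, -0.0]
contact_force: [-0.8, 0.4, -0.8]
gripper_width: 0.708
gripper_force: 0.0
```

Call:
{"method": "move_arm", "body": {"series": [0, 0, 0, 0, 0, -7, 0, 0, 0, 0, 0, -14, 0, 0, 0, 0, 0, -21, 0, 0, 0, 0, 0, -28, 0, 0, 0, 0, 0, -35]}}

```text
clock: 0.93
position: [0.2166, -0.5054, 0.2528]
tool_rot: [0.685, 0.729, 0.0, -0.0]
contact_force: [0.3, -0.0, 0.2]
gripper_width: 0.702
gripper_force: 0.0
```

Call:
{"method": "move_arm", "body": {"series": [32, 16.5, 0, 0, 0, 0, 64, 33, 0, 0, 0, 0, 96, 50, 0, 0, 0, 0, 128, 67, 0, 0, 0, 0, 160, 83, 0, 0, 0, 0]}}

```text
clock: 1.35
position: [0.2908, -0.3396, 0.2529]
tool_rot: [0.687, 0.726, 0.0, -0.0]
contact_force: [0.3, 0.2, 0.7]
gripper_width: 0.701
gripper_force: 0.0
```

Call:
{"method": "move_arm", "body": {"series": [32, 16.5, 0, 0, 0, 0, 64, 33, 0, 0, 0, 0, 96, 50, 0, 0, 0, 0, 128, 67, 0, 0, 0, 0, 160, 83, 0, 0, 0, 0]}}

```text
clock: 1.77
position: [0.3648, -0.1751, 0.2531]
tool_rot: [0.687, 0.726, 0.0, 0.0]
contact_force: [0.6, -0.5, -0.1]
gripper_width: 0.706
gripper_force: 0.0
```

Call:
{"method": "move_arm", "body": {"series": [32, 16.5, 0, 0, 0, 0, 64, 33, 0, 0, 0, 0, 96, 50, 0, 0, 0, 0, 128, 67, 0, 0, 0, 0, 160, 83, 0, 0, 0, 0]}}

```text
clock: 2.18
position: [0.4388, -0.0105, 0.2531]
tool_rot: [0.687, 0.727, -0.0, -0.0]
contact_force: [1.5, -1.0, 0.0]
gripper_width: 0.702
gripper_force: 0.0
```

Call:
{"method": "move_arm", "body": {"series": [32, 16.5, 0, 0, 0, 0, 64, 33, 0, 0, 0, 0, 96, 50, 0, 0, 0, 0, 128, 67, 0, 0, 0, 0, 160, 83, 0, 0, 0, 0]}}

```text
clock: 2.6
position: [0.5128, 0.1539, 0.2529]
tool_rot: [0.687, 0.727, -0.0, -0.0]
contact_force: [1.0, -1.6, 0.9]
gripper_width: 0.704
gripper_force: 0.0
```

Call:
{"method": "move_arm", "body": {"series": [32, 16.5, 0, 0, 0, 0, 64, 33, 0, 0, 0, 0, 96, 50, 0, 0, 0, 0, 128, 67, 0, 0, 0, 0, 160, 83, 0, 0, 0, 0]}}

```text
clock: 3.02
position: [0.5868, 0.318, 0.2526]
tool_rot: [0.687, 0.727, -0.0, -0.0]
contact_force: [1.1, -0.4, 0.4]
gripper_width: 0.702
gripper_force: 0.0
```

```bash
python3 - <<'E'
from h import *
st()
plan([.565,.325,.1],4.9,-15)
E
```

```text
3.02 F [ 1.1 -0.4  0.4] T [-0.022 -0.007 -0.005] p [0.5868 0.318  0.2526] q [ 0.5   0.39  0.54  1.72 -0.    2.01] w 60.0 0.0
pos [0.5868 0.318  0.2526] shift [  8.2 -21.2 152.6] turn [ -0.3 -15.   -1.7] rows 3.7
```

Call:
{"method": "move_arm", "body": {"series": [2, -4, 30, 0, -3, -0.5, 4, -8, 60, 0, -6, -1, 6, -12, 90, 0, -9, -1.5, 8, -14, 120, 0, -12, -1.7, 8, -14, 150, 0, -15, -1.7]}}

```text
clock: 3.43
position: [0.5714, 0.3238, 0.1016]
tool_rot: [0.67, 0.731, -0.091, 0.096]
contact_force: [-0.2, 0.1, 0.3]
gripper_width: 0.701
gripper_force: 0.0
```

```bash
python3 - <<'E'
from h import *
st()
plan([.573,.325,.045],4.9,-15)
im=manip.snapshot("side"); cv2.imwrite("pics/c3.png",crop(im,250,120,120,110,5)[:,:,::-1])
E
```

```text
3.43 F [-0.2  0.1  0.3] T [ 0.254 -0.07  -0.028] p [0.5714 0.3238 0.1016] q [ 0.61  0.47  0.33  1.57 -0.23  2.11] w 59.9 0.0
pos [0.5714 0.3238 0.1016] shift [15.8  2.  54.4] turn [-0.2  0.1  0.1] rows 1.4
```

View pics/c3.png

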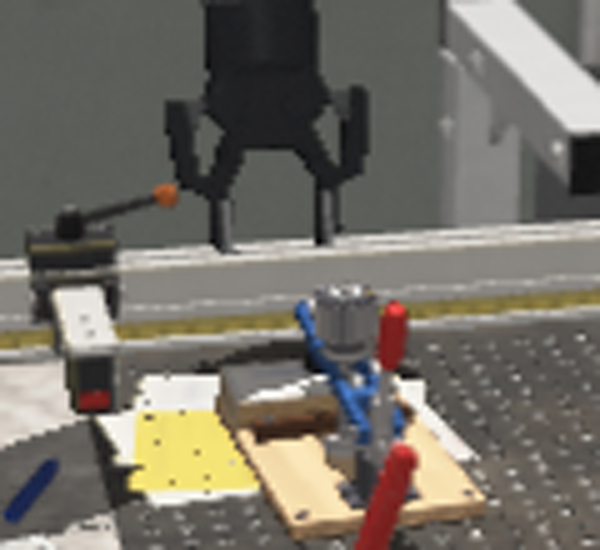

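The gripper stands behind the jig with its fingertips near (222,250) and (323,240) in the crop. The rail clamp is clear to the left. Descending until the tips touch the table lightly.

Call:
{"method": "move_arm", "body": {"series": [5, 0, 20, 0, 0, 0, 10, 0, 40, 0, 0, 0, 15, 0, 55, 0, 0, 0, 15, 0, 55, 0, 0, 0]}}

```text
clock: 3.82
position: [0.5704, 0.3229, 0.043]
tool_rot: [0.67, 0.73, -0.092, 0.094]
contact_force: [-0.3, -0.5, -0.4]
gripper_width: 0.704
gripper_force: 0.0
```

Call:
{"method": "move_arm", "body": {"series": [1, 0, 4, 0, 0, 0, 2, 0, 8, 0, 0, 0, 3, 0, 12, 0, 0, 0, 3, 0, 12, 0, 0, 0]}}

```text
clock: 4.15
position: [0.5719, 0.3235, 0.0341]
tool_rot: [0.671, 0.73, -0.089, 0.095]
contact_force: [-0.3, -0.9, 0.0]
gripper_width: 0.699
gripper_force: 0.0
```

Call:
{"method": "move_arm", "body": {"series": [0.5, 0, 2, 0, 0, 0, 1, 0, 4, 0, 0, 0, 1, 0, 4, 0, 0, 0]}}

```text
clock: 4.4
position: [0.5717, 0.3235, 0.0297]
tool_rot: [0.67, 0.73, -0.09, 0.095]
contact_force: [0.1, -0.2, 0.4]
gripper_width: 0.701
gripper_force: 0.0
```

Call:
{"method": "move_arm", "body": {"series": [0.5, 0, 2, 0, 0, 0, 1, 0, 4, 0, 0, 0, 1, 0, 4, 0, 0, 0]}}

```text
clock: 4.65
position: [0.5715, 0.3233, 0.0251]
tool_rot: [0.67, 0.73, -0.09, 0.095]
contact_force: [-0.5, -0.1, -0.6]
gripper_width: 0.7
gripper_force: 0.0
```

Call:
{"method": "move_arm", "body": {"series": [0.3, 0, 1, 0, 0, 0, 0.5, 0, 2, 0, 0, 0, 0.5, 0, 2, 0, 0, 0]}}

```text
clock: 4.9
position: [0.5716, 0.3233, 0.0233]
tool_rot: [0.67, 0.73, -0.09, 0.095]
contact_force: [-0.4, 0.4, 0.1]
gripper_width: 0.702
gripper_force: 0.0
```

Call:
{"method": "move_arm", "body": {"series": [0.3, 0, 1, 0, 0, 0, 0.5, 0, 2, 0, 0, 0, 0.5, 0, 2, 0, 0, 0]}}

```text
clock: 5.15
position: [0.5716, 0.3233, 0.0213]
tool_rot: [0.67, 0.73, -0.09, 0.095]
contact_force: [-0.9, -0.5, -0.9]
gripper_width: 0.705
gripper_force: 0.0
```

Call:
{"method": "move_arm", "body": {"series": [0.3, 0, 1, 0, 0, 0, 0.5, 0, 2, 0, 0, 0, 0.5, 0, 2, 0, 0, 0]}}

```text
clock: 5.4
position: [0.5716, 0.3233, 0.0192]
tool_rot: [0.67, 0.73, -0.09, 0.095]
contact_force: [0.8, -0.5, 1.0]
gripper_width: 0.704
gripper_force: 0.0
```

Call:
{"method": "move_arm", "body": {"series": [0.3, 0, 1, 0, 0, 0, 0.5, 0, 2, 0, 0, 0, 0.5, 0, 2, 0, 0, 0]}}

```text
clock: 5.65
position: [0.5718, 0.3233, 0.0183]
tool_rot: [0.67, 0.73, -0.089, 0.095]
contact_force: [-1.4, 0.0, 4.5]
gripper_width: 0.705
gripper_force: 2.4
```

Call:
{"method": "move_arm", "body": {"series": [-2, 0, -8, 0, 0, 0, -4.2, 0, -15.5, 0, 0, 0, -4.2, 0, -15.5, 0, 0, 0]}}

```text
clock: 5.9
position: [0.5725, 0.3237, 0.0357]
tool_rot: [0.671, 0.73, -0.088, 0.095]
contact_force: [-0.2, 0.9, -0.5]
gripper_width: 0.701
gripper_force: 0.0
```

Call:
{"method": "move_arm", "body": {"series": [-8, 0, 2.1, 0, 0, 0, -16, 0, 4.3, 0, 0, 0, -24, 0, 6.4, 0, 0, 0, -31, 0, 8.3, 0, 0, 0, -39, 0, 10.4, 0, 0, 0]}}

```text
clock: 6.32
position: [0.5751, 0.2818, 0.0332]
tool_rot: [0.671, 0.73, -0.09, 0.095]
contact_force: [0.7, -0.1, 0.2]
gripper_width: 0.697
gripper_force: 0.0
```

Call:
{"method": "move_arm", "body": {"series": [-1, 0, 0.3, 0, 0, 0, -2, 0, 0.5, 0, 0, 0, -3, 0, 0.8, 0, 0, 0, -4, 0, 1, 0, 0, 0, -5, 0, 1.3, 0, 0, 0]}}

```text
clock: 6.73
position: [0.5755, 0.2782, 0.0336]
tool_rot: [0.67, 0.731, -0.09, 0.095]
contact_force: [0.2, 1.0, 0.7]
gripper_width: 0.704
gripper_force: 0.3
```

```bash
python3 - <<'E'
from h import *
st()
im=manip.snapshot("top"); cv2.imwrite("pics/c4.png",crop(im,186,145,120,72,5)[:,:,::-1])
E
```

```text
6.73 F [0.2 1.  0.7] T [ 0.314  0.1   -0.018] p [0.5755 0.2782 0.0336] q [ 0.55  0.43  0.15  1.41 -0.23  2.04] w 60.1 0.3
```

View pics/c4.png

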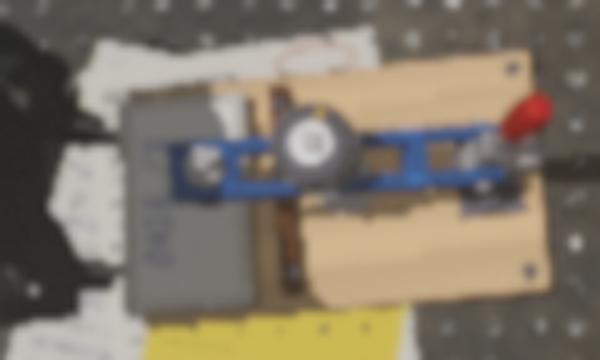

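The fingertips at (110,135) and (110,280) have reached the board's outer edge at x≈122, with about 30 crop px (~13 mm) of gap left to the stop. Continuing the push until the force rises.

Call:
{"method": "move_arm", "body": {"series": [-1, 0, 0.3, 0, 0, 0, -2, 0, 0.5, 0, 0, 0, -3, 0, 0.8, 0, 0, 0, -4, 0, 1, 0, 0, 0, -5, 0, 1.3, 0, 0, 0]}}

```text
clock: 7.2
position: [0.576, 0.2726, 0.0335]
tool_rot: [0.67, 0.73, -0.09, 0.095]
contact_force: [-0.3, -0.0, -0.7]
gripper_width: 0.702
gripper_force: 0.2
```

Call:
{"method": "move_arm", "body": {"series": [-1, 0, 0.3, 0, 0, 0, -2, 0, 0.5, 0, 0, 0, -3, 0, 0.8, 0, 0, 0, -4, 0, 1, 0, 0, 0, -4, 0, 1, 0, 0, 0]}}

```text
clock: 7.62
position: [0.5764, 0.2684, 0.0337]
tool_rot: [0.67, 0.73, -0.09, 0.095]
contact_force: [-0.4, -0.0, 0.0]
gripper_width: 0.7
gripper_force: 0.0
```

Call:
{"method": "move_arm", "body": {"series": [-1, 0, 0.3, 0, 0, 0, -2, 0, 0.5, 0, 0, 0, -2, 0, 0.5, 0, 0, 0]}}

```text
clock: 7.87
position: [0.5766, 0.2664, 0.0337]
tool_rot: [0.67, 0.73, -0.09, 0.095]
contact_force: [-0.8, 0.6, -0.7]
gripper_width: 0.698
gripper_force: 0.0
```

Call:
{"method": "move_arm", "body": {"series": [-1, 0, 0.3, 0, 0, 0, -2, 0, 0.5, 0, 0, 0, -2, 0, 0.5, 0, 0, 0]}}

```text
clock: 8.12
position: [0.5766, 0.2659, 0.0338]
tool_rot: [0.67, 0.731, -0.089, 0.094]
contact_force: [-2.0, 8.2, -0.3]
gripper_width: 0.703
gripper_force: 3.9
```

Call:
{"method": "move_arm", "body": {"series": [-1, 0, 0.3, 0, 0, 0, -2, 0, 0.5, 0, 0, 0, -2, 0, 0.5, 0, 0, 0]}}

```text
clock: 8.37
position: [0.5766, 0.2656, 0.0341]
tool_rot: [0.67, 0.731, -0.087, 0.093]
contact_force: [-3.9, 16.5, -0.2]
gripper_width: 0.703
gripper_force: 8.3
```

```bash
python3 - <<'E'
from h import *
st()
im=manip.snapshot("top"); cv2.imwrite("pics/c5.png",np.vstack([crop(im,186,145,120,60,5),crop(manip.snapshot("side"),260,160,100,50,6)])[:,:,::-1])
E
```

```text
8.37 F [-3.9 16.5 -0.2] T [ 3.325  0.773 -0.102] p [0.5766 0.2656 0.0341] q [ 0.53  0.42  0.13  1.4  -0.23  2.02] w 60.0 8.3
```

View pics/c5.png

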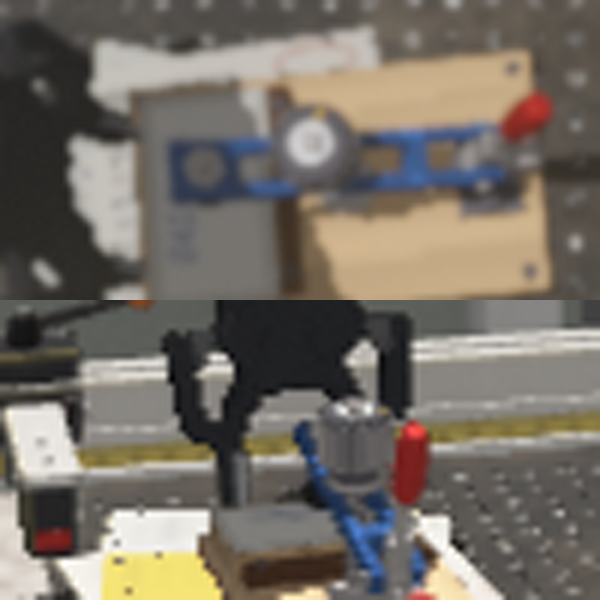

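The board now sits against the brown stop: its inner edge is at crop x≈275, touching the batten. The 16.5 N reaction along the jig's y axis, with almost no yaw moment, confirms it. Retreating and going up.

Call:
{"method": "move_arm", "body": {"series": [6, 0, -1.6, 0, 0, 0, 22, 0, -6, 0, 0, 0, 39, 0, -10, 0, 0, 0]}}

```text
clock: 8.72
position: [0.5736, 0.3025, 0.0337]
tool_rot: [0.671, 0.73, -0.09, 0.095]
contact_force: [1.3, 0.3, 0.1]
gripper_width: 0.704
gripper_force: 0.0
```

Call:
{"method": "move_arm", "body": {"series": [-10, 0, -38, 0, 0, 0, -20, 0, -76, 0, 0, 0, -30, 0, -114, 0, 0, 0, -40, 0, -152, 0, 0, 0, -48, 0, -180, 0, 0, 0], "hand": 0}}

```text
clock: 9.13
position: [0.5742, 0.3028, 0.2234]
tool_rot: [0.671, 0.73, -0.088, 0.095]
contact_force: [1.2, -0.4, 0.0]
gripper_width: 0.006
gripper_force: 0.0
```

```bash
cat >> h.py <<'E'
O=np.array([.587,.1572]);XJ=np.array([.9963,.0854]);YJ=np.array([-.0854,.9963])
def J(x,y,z): return np.r_[O+x/1000*XJ+y/1000*YJ,z/1000]
def tojig(P): d=(np.array(P[:2])-O)*1000; return np.array([d@XJ,d@YJ,P[2]*1000])
E
python3 - <<'E'
from h import *
st()
plan(J(1,-58,215),4.9,0)
pin=np.array([-66,51.7])
for th in(.07,.2,.35,.5,.62,.8,1,1.15,1.25,1.35):
    f=.35+.9*th; c=pin+[0,6.3*th]+78*np.array([-np.sin(f),np.cos(f)])+8*np.array([np.cos(f),np.sin(f)])
    print(th,"TCP jig y,z",np.round(c+[11,22],1))
# remeasure board and lever from clean views
t=manip.snapshot("top");s=manip.snapshot("side");np.save("t1",t);np.save("s1",s)
cv2.imwrite("pics/c6.png",np.vstack([crop(t,196,145,120,60,6),crop(s,270,165,90,45,8)])[:,:,::-1])
E
```

```text
9.13 F [ 1.2 -0.4  0. ] T [ 0.289 -0.02   0.049] p [0.5742 0.3028 0.2234] q [ 0.58  0.45  0.54  1.79 -0.23  2.08] w 0.5 0.0
pos [0.5742 0.3028 0.2234] shift [-195.     1.4   60.8] turn [-0.1 15.  -0. ] rows 4.9
0.07 TCP jig y,z [-79.  148.8]
0.2 TCP jig y,z [-87.5 146.3]
0.35 TCP jig y,z [-96.8 142.2]
0.5 TCP jig y,z [-105.4  136.9]
0.62 TCP jig y,z [-111.6  131.9]
0.8 TCP jig y,z [-119.6  123.2]
1 TCP jig y,z [-126.5  112.2]
1.15 TCP jig y,z [-130.2  103.2]
1.25 TCP jig y,z [-131.9   97. ]
1.35 TCP jig y,z [-133.    90.7]
```

Call:
{"method": "move_arm", "body": {"series": [-39, 0, 11, 0, 3, 0, -78, 0, 23, 0, 6, 0, -117, 0.5, 35, 0, 9, 0, -156, 1, 48, 0, 12, 0, -195, 1, 61, 0, 15, 0]}}

```text
clock: 9.65
position: [0.5922, 0.0978, 0.2109]
tool_rot: [0.676, 0.737, -0.0, -0.002]
contact_force: [0.6, -0.3, -1.1]
gripper_width: -0.006
gripper_force: 0.0
```

```bash
python3 - <<'E'
from h import *
st(); print(tojig(manip.read_state()["position"]))
plan(J(1,-62,149),4.9,0)
E
```

```text
9.65 F [ 0.6 -0.3 -1.1] T [-0.007 -0.042 -0.037] p [0.5922 0.0978 0.2109] q [0.16 0.2  0.22 1.59 0.   1.65] w -0.5 0.0
[ 6.46526189e-02 -5.96453909e+01  2.10945381e+02]
pos [0.5922 0.0978 0.2109] shift [-2.5  1.1 61.9] turn [-0.2 -0.1  0. ] rows 1.5
```

View pics/c6.png

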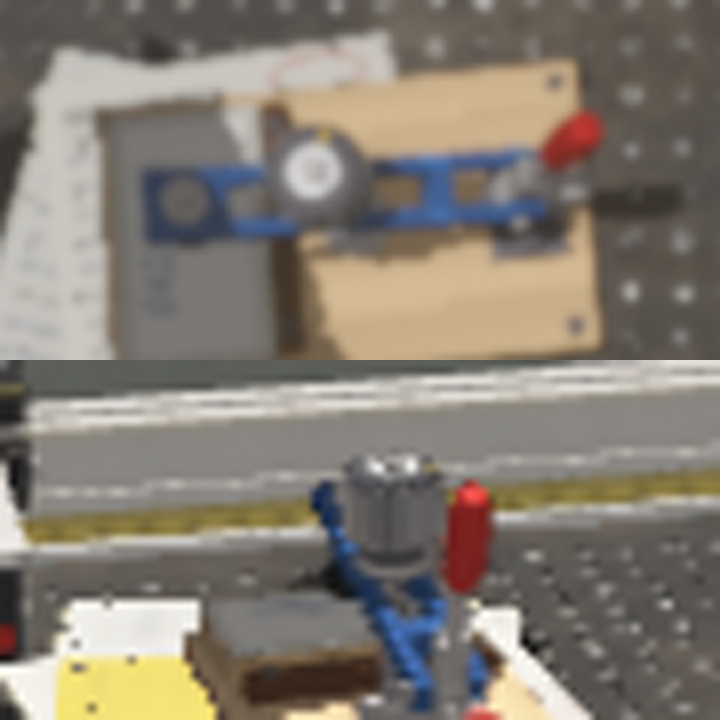

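Both views show the board flush against the stop along its length, with the lever still open and its red grip at top-crop (572,140). Lowering the shut fingers on the nut side of the lever and pushing it out to about half-way.

Call:
{"method": "move_arm", "body": {"series": [-1, 1, 30, 0, 0, 0, -2.5, 1, 62, 0, 0, 0, -2.5, 1, 62, 0, 0, 0]}}

```text
clock: 9.9
position: [0.5909, 0.0949, 0.1425]
tool_rot: [0.677, 0.736, -0.005, -0.004]
contact_force: [0.1, 0.1, -1.8]
gripper_width: 0.001
gripper_force: 0.0
```

Call:
{"method": "move_arm", "body": {"series": [-9, 0, 0, 0, 0, 0, -17, 0, 0, 0, 0, 0, -21, 0, 1, 0, 0, 0, -26, 0, 3, 0, 0, 0, -26, 0, 3, 0, 0, 0]}}

```text
clock: 10.32
position: [0.5965, 0.0712, 0.148]
tool_rot: [0.676, 0.737, -0.0, -0.001]
contact_force: [-0.8, 3.2, 5.1]
gripper_width: -0.004
gripper_force: 2.4
```

Call:
{"method": "move_arm", "body": {"series": [-5, 0, 2, 0, 0, 0, -9, 0, 4, 0, 0, 0, -13, 0, 6.5, 0, 0, 0, -17, 0, 9, 0, 0, 0, -17, 0, 9, 0, 0, 0]}}

```text
clock: 10.73
position: [0.598, 0.0541, 0.139]
tool_rot: [0.676, 0.737, -0.0, -0.0]
contact_force: [-0.0, 1.3, 6.1]
gripper_width: -0.0
gripper_force: 2.4
```

```bash
cat >> h.py <<'E'
def red(n,im,box):
    x0,y0,w,h=box; H=cv2.cvtColor(im,cv2.COLOR_RGB2HSV)[y0:y0+h,x0:x0+w]
    m=cv2.inRange(H,(0,120,60),(12,255,255))|cv2.inRange(H,(168,120,60),(180,255,255))
    k,l,s,c=cv2.connectedComponentsWithStats(m); i=1+np.argmax(s[1:,4]); return c[i]+[x0,y0],s[i].tolist()
E
python3 - <<'E'
from h import *
st(); print(tojig(manip.read_state()["position"]))
t=manip.snapshot("top");s=manip.snapshot("side")
pt,a=red("top",t,(280,155,40,30));ps,b=red("side",s,(318,178,18,22));print(pt,a,ps,b)
P,e=tri(ps,pt);print(tojig(P),e)
print(proj("side",J(1,-128,104)),proj("top",J(1,-128,104)))
E
```

```text
10.73 F [-0.   1.3  6.1] T [ 0.182  0.132 -0.001] p [0.598  0.0541 0.139 ] q [ 0.09  0.19  0.08  1.45 -0.    1.58] w -0.0 2.4
[   2.15434415 -103.70182468  139.04211817]Traceback (most recent call last):
  File "<stdin>", line 4, in <module>
  File "h.py", line 35, in red
    k,l,s,c=cv2.connectedComponentsWithStats(m); i=1+np.argmax(s[1:,4]); return c[i]+[x0,y0],s[i].tolist()
                                                     ~~~~~~~~~^^^^^^^^^
    return _wrapfunc(a, 'argmax', axis=axis, out=out, **kwds)
    return bound(*args, **kwds)
ValueError: attempt to get argmax of an empty sequence
```

Call:
{"method": "move_arm", "body": {"series": [-4, 0, 3.5, 0, 0, 0, -7, 0, 6, 0, 0, 0, -7, 0, 6, 0, 0, 0]}}

```text
clock: 11.08
position: [0.5985, 0.047, 0.1326]
tool_rot: [0.676, 0.737, -0.001, -0.0]
contact_force: [0.2, 1.2, 5.7]
gripper_width: 0.004
gripper_force: 2.7
```

Call:
{"method": "move_arm", "body": {"series": [10, 0, -10, 0, 0, 0, 40, 0, -40, 0, 0, 0, 75, 0, -65, 0, 0, 0, 110, 0, -80, 0, 0, 0, 150, 0, -90, 0, 0, 0], "hand": 60}}

```text
clock: 11.5
position: [0.5854, 0.1984, 0.225]
tool_rot: [0.677, 0.736, 0.0, -0.0]
contact_force: [0.9, -0.4, -0.1]
gripper_width: 0.699
gripper_force: 0.0
```

```bash
python3 - <<'E'
from h import *
st(); print(tojig(manip.read_state()["position"]))
t=manip.snapshot("top");s=manip.snapshot("side");np.save("t2",t);np.save("s2",s)
cv2.imwrite("pics/c7.png",np.vstack([crop(t,196,145,120,60,6),crop(s,270,165,90,50,8)])[:,:,::-1])
for th in(.4,.5,.62,.7):
    f=.35+.9*th; X=J(1,-66-78*np.sin(f),51.7+6.3*th+78*np.cos(f)); print(th,proj("side",X),proj("top",X))
try:
    pt,a=red("top",t,(280,155,40,30));ps,b=red("side",s,(318,178,20,30));print(pt,a,ps,b)
    P,e=tri(ps,pt);print(tojig(P),e)
except Exception as e: print(e)
E
```

```text
11.5 F [ 0.9 -0.4 -0.1] T [ 0.001 -0.021 -0.024] p [0.5854 0.1984 0.225 ] q [0.33 0.25 0.3  1.63 0.   1.81] w 59.7 0.0
[  1.9206285   41.18791079 224.97322978]
0.4 [330.02105649 192.17431261] [300.0493148  167.81612619]
0.5 [330.54747324 194.19874964] [302.41734002 168.01289685]
0.62 [331.11630788 196.7483521 ] [304.97306441 168.32868925]
0.7 [331.45371163 198.50419752] [306.49012337 168.58444714]
[304.17054264 168.41085271] [16, 8, 17, 11, 129] [331.04878049 195.51219512] [10, 14, 7, 9, 41]
[   0.79202796 -125.81374163  106.62250334] 0.0009823473868645785
```

View pics/c7.png

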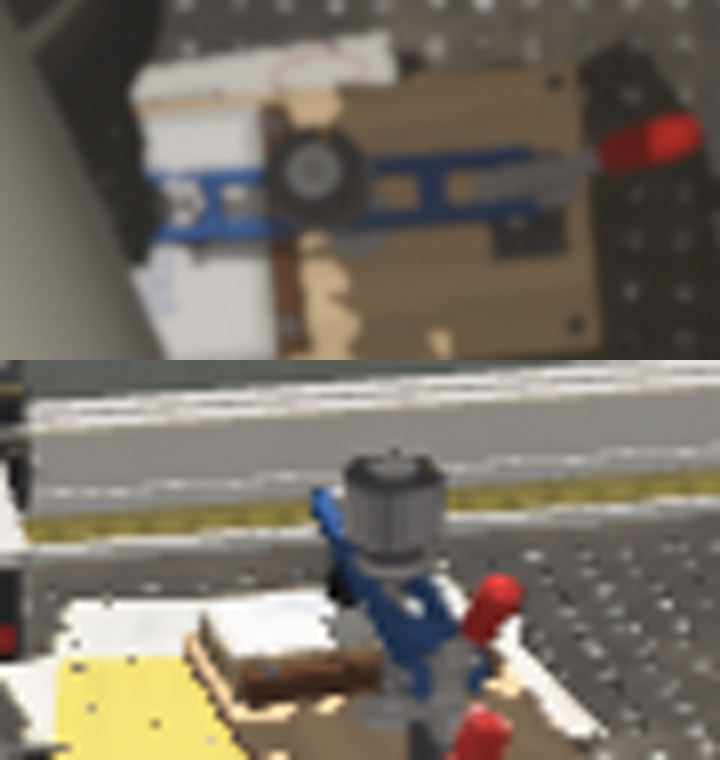

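The lever now leans out at about half throw (top crop (650,145), θ≈0.58), the board is still flush, and the nut is clear for a grasp from above. Centring over the nut and unwinding the wrist half a turn for clockwise range.

Call:
{"method": "move_arm", "body": {"series": [-21, -1, 25, 0, 0, 0, -41, -2, 50, 0, 0, 0, -41, -2, 50, 0, 0, -7, -41, -2, 50, 0, 0, -14, -41, -2, 50, 0, 0, -21]}}

```text
clock: 12.02
position: [0.5862, 0.1555, 0.1712]
tool_rot: [0.528, 0.849, -0.002, -0.002]
contact_force: [-0.2, 0.6, 0.3]
gripper_width: 0.701
gripper_force: 0.0
```

Call:
{"method": "move_arm", "body": {"series": [0, 0, 0, 0, 0, -7, 0, 0, 0, 0, 0, -14, 0, 0, 0, 0, 0, -21, 0, 0, 0, 0, 0, -28, 0, 0, 0, 0, 0, -35]}}

```text
clock: 12.43
position: [0.5865, 0.1559, 0.1718]
tool_rot: [0.248, 0.969, -0.001, -0.002]
contact_force: [-0.1, 0.0, -0.4]
gripper_width: 0.702
gripper_force: 0.0
```

Call:
{"method": "move_arm", "body": {"series": [0, 0, 0, 0, 0, -7, 0, 0, 0, 0, 0, -14, 0, 0, 0, 0, 0, -21, 0, 0, 0, 0, 0, -28, 0, 0, 0, 0, 0, -35]}}

```text
clock: 12.85
position: [0.5865, 0.1559, 0.1718]
tool_rot: [-0.054, 0.999, -0.0, -0.002]
contact_force: [0.0, 0.7, 0.0]
gripper_width: 0.703
gripper_force: 0.0
```

Call:
{"method": "move_arm", "body": {"series": [0, 0, 0, 0, 0, -7, 0, 0, 0, 0, 0, -14, 0, 0, 0, 0, 0, -21, 0, 0, 0, 0, 0, -28, 0, 0, 0, 0, 0, -35]}}

```text
clock: 13.27
position: [0.5865, 0.156, 0.1718]
tool_rot: [-0.352, 0.936, 0.0, -0.002]
contact_force: [0.5, -0.5, 0.3]
gripper_width: 0.705
gripper_force: 0.0
```

Call:
{"method": "move_arm", "body": {"series": [0, 0, 0, 0, 0, -7, 0, 0, 0, 0, 0, -14, 0, 0, 0, 0, 0, -21, 0, 0, 0, 0, 0, -28, 0, 0, 0, 0, 0, -35]}}

```text
clock: 13.68
position: [0.5865, 0.1559, 0.1718]
tool_rot: [-0.617, 0.787, 0.001, -0.002]
contact_force: [-0.2, 0.4, -0.2]
gripper_width: 0.704
gripper_force: 0.0
```

Call:
{"method": "move_arm", "body": {"series": [0, 0, 0, 0, 0, -7, 0, 0, 0, 0, 0, -14, 0, 0, 0, 0, 0, -19, 0, 0, 0, 0, 0, -19, 0, 0, 0, 0, 0, -19]}}

```text
clock: 14.1
position: [0.5866, 0.1559, 0.1716]
tool_rot: [0.736, -0.677, -0.001, 0.001]
contact_force: [-0.0, 0.3, -0.1]
gripper_width: 0.706
gripper_force: 0.0
```

```bash
python3 - <<'E'
from h import *
st(); print(tojig(manip.read_state()["position"]))
plan(J(0,0,109),184.9,0)
# nut from the current-free image t1: circle on dark disc
t=np.load("t1.npy"); g=crop(t,196,145,120,72,5)
c=cv2.HoughCircles(cv2.GaussianBlur(cv2.cvtColor(g,cv2.COLOR_RGB2GRAY),(5,5),1),cv2.HOUGH_GRADIENT,1,60,param1=80,param2=20,minRadius=32,maxRadius=52)
print(c)
for u,v,r in c[0][:4]:
    p=(196+(u+.5)/5-.5,145+(v+.5)/5-.5); print(tojig(onz("top",p,.105)),tojig(onz("top",p,.112)))
E
```

```text
14.1 F [-0.   0.3 -0.1] T [ 0.    -0.022  0.009] p [0.5866 0.1559 0.1716] q [ 0.26  0.21  0.16  1.52  0.   -1.39] w 60.3 0.0
[ -0.54783094  -1.25242587 171.61014571]
pos [0.5866 0.1559 0.1716] shift [-1.3 -0.8 62.6] turn [ 0.2 -0.  -0.2] rows 1.5
NoneTraceback (most recent call last):
  File "<stdin>", line 8, in <module>
TypeError: 'NoneType' object is not subscriptable
```

Call:
{"method": "move_arm", "body": {"series": [-0.5, 0, 20, 0, 0, 0, -0.5, 0, 40, 0, 0, 0, -0.5, 0, 52, 0, 0, 0, -0.5, 0, 62, 0, 0, 0, -0.5, 0, 62, 0, 0, 0]}}

```text
clock: 14.52
position: [0.5854, 0.156, 0.1071]
tool_rot: [0.736, -0.677, -0.002, 0.003]
contact_force: [-0.1, 0.5, -0.4]
gripper_width: 0.702
gripper_force: 0.0
```

Call:
{"method": "move_arm", "body": {"series": [0, 0, 0, 0, 0, 0, 0, 0, 0, 0, 0, 0, 0, 0, 0, 0, 0, 0, 0, 0, 0, 0, 0, 0, 0, 0, 0, 0, 0, 0], "hand": 0}}

```text
clock: 14.93
position: [0.5863, 0.1563, 0.1106]
tool_rot: [0.736, -0.676, -0.001, 0.001]
contact_force: [-4.9, -0.4, 7.8]
gripper_width: 0.422
gripper_force: 60.6
```

```bash
python3 - <<'E'
from h import *
st(); print(tojig(manip.read_state()["position"]))
E
```

```text
14.93 F [-4.9 -0.4  7.8] T [-0.143  1.041 -0.024] p [0.5863 0.1563 0.1106] q [ 0.26  0.22  0.05  1.4   0.   -1.4 ] w 36.1 60.6
[ -0.76204085  -0.85201557 110.61192847]
```

```bash
cat > r.py <<'E'
from h import *
s=manip.read_state(); R=Ro.from_quat(s["tool_rot"]); y=R.as_matrix()[:,1]
print(round(s["clock"],2),"cw deg",round(-np.degrees(np.arctan2(y[1],y[0])),2),"q6",round(s["qpos"][5],3),"F",np.round(s["contact_force"],1),"T",np.round(s["wrist_torque"],3),"p",np.round(np.array(s["position"])*1000,1),round(s["gripper_width"],3), "tau6",round(s["joint_efforts"][5],3))
E
python3 r.py
```

```text
14.93 cw deg 175.14 q6 -1.395 F [-4.9 -0.4  7.8] T [-0.143  1.041 -0.024] p [586.3 156.3 110.6] 0.422 tau6 -0.009
```

Call:
{"method": "move_arm", "body": {"series": [0, 0.6, -0.8, 0, 0, 0, 0, 1.2, -1.5, 0, 0, 0, 0, 1.2, -1.5, 0, 0, 0]}}

```text
clock: 15.18
position: [0.5861, 0.1563, 0.1107]
tool_rot: [0.736, -0.676, -0.001, 0.001]
contact_force: [5.5, 1.2, -4.7]
gripper_width: 0.425
gripper_force: 61.1
```

```bash
python3 r.py
```

```text
15.18 cw deg 175.14 q6 -1.395 F [ 5.5  1.2 -4.7] T [ 0.187 -1.169 -0.015] p [586.1 156.3 110.7] 0.425 tau6 -0.004
```

Call:
{"method": "move_arm", "body": {"series": [0, 0, 0.2, 0, 0, 5, 0, 0, 0.3, 0, 0, 10, 0, 0, 0.4, 0, 0, 15]}}

```text
clock: 15.43
position: [0.5861, 0.1563, 0.1103]
tool_rot: [-0.64, 0.768, 0.001, -0.001]
contact_force: [4.3, 1.6, -4.7]
gripper_width: 0.425
gripper_force: 61.2
```

```bash
python3 r.py
```

```text
15.43 cw deg -169.63 q6 -1.13 F [ 4.3  1.6 -4.7] T [ 0.163 -1.01   0.162] p [586.1 156.3 110.3] 0.425 tau6 -1.56
```

Call:
{"method": "move_arm", "body": {"series": [0, 0, 0.2, 0, 0, 5, 0, 0, 0.3, 0, 0, 10, 0, 0, 0.4, 0, 0, 15]}}

```text
clock: 15.68
position: [0.586, 0.1563, 0.11]
tool_rot: [-0.535, 0.845, 0.001, -0.001]
contact_force: [4.2, 0.2, -5.2]
gripper_width: 0.425
gripper_force: 61.2
```

```bash
python3 r.py
```

```text
15.68 cw deg -154.63 q6 -0.868 F [ 4.2  0.2 -5.2] T [ 0.143 -0.906  0.167] p [586.  156.3 110. ] 0.425 tau6 -1.53
```

Call:
{"method": "move_arm", "body": {"series": [0, 0, 0.2, 0, 0, 5, 0, 0, 0.3, 0, 0, 10, 0, 0, 0.4, 0, 0, 15]}}

```text
clock: 15.93
position: [0.586, 0.1563, 0.1096]
tool_rot: [-0.42, 0.908, 0.0, -0.001]
contact_force: [3.3, 2.1, -3.6]
gripper_width: 0.427
gripper_force: 61.2
```

```bash
python3 r.py
```

```text
15.93 cw deg -139.63 q6 -0.606 F [ 3.3  2.1 -3.6] T [ 0.255 -0.816  0.191] p [586.  156.3 109.6] 0.427 tau6 -1.531
```

Call:
{"method": "move_arm", "body": {"series": [-0.4, -0.2, 0.4, 0, 0, 5, -0.4, -0.2, 0.8, 0, 0, 10, -0.4, -0.2, 0.8, 0, 0, 15]}}

```text
clock: 16.18
position: [0.586, 0.1564, 0.1092]
tool_rot: [-0.298, 0.955, 0.0, -0.001]
contact_force: [0.9, 0.6, -0.6]
gripper_width: 0.42
gripper_force: 61.7
```

```bash
python3 r.py
```

```text
16.18 cw deg -124.63 q6 -0.344 F [ 0.9  0.6 -0.6] T [ 0.053 -0.21   0.179] p [586.  156.4 109.2] 0.42 tau6 -1.534
```

Call:
{"method": "move_arm", "body": {"series": [0, 0, 0.2, 0, 0, 5, 0, 0, 0.3, 0, 0, 10, 0, 0, 0.4, 0, 0, 15]}}

```text
clock: 16.43
position: [0.586, 0.1564, 0.1088]
tool_rot: [-0.171, 0.985, 0.0, -0.001]
contact_force: [1.3, 0.4, 0.4]
gripper_width: 0.425
gripper_force: 61.6
```

```bash
python3 r.py
```

```text
16.43 cw deg -109.64 q6 -0.082 F [1.3 0.4 0.4] T [ 0.159 -0.157  0.159] p [586.  156.4 108.8] 0.425 tau6 -1.536
```

Call:
{"method": "move_arm", "body": {"series": [0, 0, 0.2, 0, 0, 5, 0, 0, 0.3, 0, 0, 10, 0, 0, 0.4, 0, 0, 15]}}

```text
clock: 16.68
position: [0.5859, 0.1565, 0.1084]
tool_rot: [-0.04, 0.999, 0.0, -0.001]
contact_force: [0.7, 0.8, 0.6]
gripper_width: 0.423
gripper_force: 61.7
```

```bash
python3 r.py
```

```text
16.68 cw deg -94.64 q6 0.18 F [0.7 0.8 0.6] T [ 0.207 -0.104  0.201] p [585.9 156.5 108.4] 0.423 tau6 -1.536
```

Call:
{"method": "move_arm", "body": {"series": [0, 0, 0.2, 0, 0, 5, 0, 0, 0.3, 0, 0, 10, 0, 0, 0.4, 0, 0, 15]}}

```text
clock: 16.93
position: [0.5859, 0.1566, 0.1081]
tool_rot: [0.09, 0.996, 0.0, -0.001]
contact_force: [0.9, 1.1, -0.5]
gripper_width: 0.421
gripper_force: 61.8
```

```bash
python3 r.py
```

```text
16.93 cw deg -79.64 q6 0.441 F [ 0.9  1.1 -0.5] T [ 0.273 -0.144  0.101] p [585.9 156.6 108.1] 0.421 tau6 -1.536
```

Call:
{"method": "move_arm", "body": {"series": [0, 0, 0.2, 0, 0, 5, 0, 0, 0.3, 0, 0, 10, 0, 0, 0.4, 0, 0, 15]}}

```text
clock: 17.18
position: [0.586, 0.1567, 0.1077]
tool_rot: [0.219, 0.976, -0.0, -0.001]
contact_force: [0.0, 0.7, 0.5]
gripper_width: 0.427
gripper_force: 61.8
```

```bash
python3 r.py
```

```text
17.18 cw deg -64.65 q6 0.703 F [0.  0.7 0.5] T [ 0.347 -0.254  0.208] p [586.  156.7 107.7] 0.427 tau6 -1.536
```

Call:
{"method": "move_arm", "body": {"series": [0, 0, 0.2, 0, 0, 5, 0, 0, 0.3, 0, 0, 10, 0, 0, 0.4, 0, 0, 15]}}

```text
clock: 17.43
position: [0.586, 0.1567, 0.1073]
tool_rot: [0.345, 0.939, -0.0, -0.001]
contact_force: [1.0, 2.7, 0.4]
gripper_width: 0.42
gripper_force: 61.8
```

```bash
python3 r.py
```

```text
17.43 cw deg -49.64 q6 0.965 F [1.  2.7 0.4] T [ 0.35  -0.248  0.195] p [586.  156.7 107.3] 0.42 tau6 -1.537
```

Call:
{"method": "move_arm", "body": {"series": [0, 0, 0.2, 0, 0, 5, 0, 0, 0.3, 0, 0, 10, 0, 0, 0.4, 0, 0, 15]}}

```text
clock: 17.68
position: [0.5861, 0.1567, 0.1069]
tool_rot: [0.464, 0.886, -0.0, -0.001]
contact_force: [0.8, 2.2, -0.2]
gripper_width: 0.424
gripper_force: 61.8
```

```bash
python3 r.py
```

```text
17.68 cw deg -34.65 q6 1.227 F [ 0.8  2.2 -0.2] T [ 0.425 -0.308  0.17 ] p [586.1 156.7 106.9] 0.424 tau6 -1.522
```

Call:
{"method": "move_arm", "body": {"series": [0, 0, 0.2, 0, 0, 5, 0, 0, 0.3, 0, 0, 10, 0, 0, 0.4, 0, 0, 15]}}

```text
clock: 17.93
position: [0.5862, 0.1567, 0.1066]
tool_rot: [0.576, 0.817, -0.0, -0.001]
contact_force: [1.5, 1.7, 0.6]
gripper_width: 0.42
gripper_force: 61.8
```

```bash
python3 r.py
```

```text
17.93 cw deg -19.65 q6 1.489 F [1.5 1.7 0.6] T [ 0.4   -0.365  0.259] p [586.2 156.7 106.6] 0.42 tau6 -1.501
```

Call:
{"method": "move_arm", "body": {"series": [0, 0, 0.2, 0, 0, 5, 0, 0, 0.3, 0, 0, 10, 0, 0, 0.4, 0, 0, 15]}}

```text
clock: 18.18
position: [0.5862, 0.1567, 0.1062]
tool_rot: [0.678, 0.735, -0.0, -0.001]
contact_force: [1.4, 2.1, 0.6]
gripper_width: 0.423
gripper_force: 61.8
```

```bash
python3 r.py
```

```text
18.18 cw deg -4.65 q6 1.75 F [1.4 2.1 0.6] T [ 0.344 -0.452  0.177] p [586.2 156.7 106.2] 0.423 tau6 -1.479
```

Call:
{"method": "move_arm", "body": {"series": [0, 0, 0.2, 0, 0, 5, 0, 0, 0.3, 0, 0, 10, 0, 0, 0.4, 0, 0, 15]}}

```text
clock: 18.43
position: [0.5863, 0.1567, 0.1059]
tool_rot: [0.768, 0.64, -0.0, -0.001]
contact_force: [1.7, 1.8, 0.3]
gripper_width: 0.42
gripper_force: 61.8
```

```bash
python3 r.py
```

```text
18.43 cw deg 10.35 q6 2.012 F [1.7 1.8 0.3] T [ 0.253 -0.414  0.281] p [586.3 156.7 105.9] 0.42 tau6 -1.455
```

Joint 6's effort kinks clearly at q6≈1.06 and then changes by 0.085 N m/rad, which matches the pad's bite. The lever was at about 0.58, so I back off to q6≈0.97 (bite at lever 0.62).

Call:
{"method": "move_arm", "body": {"series": [0, 0, -0.2, 0, 0, -7, 0, 0, -0.4, 0, 0, -14, 0, 0, -0.6, 0, 0, -21, 0, 0, -0.7, 0, 0, -28, 0, 0, -0.8, 0, 0, -35]}}

```text
clock: 18.85
position: [0.5861, 0.1567, 0.1067]
tool_rot: [0.536, 0.844, -0.0, -0.001]
contact_force: [0.5, 1.3, 1.0]
gripper_width: 0.424
gripper_force: 61.8
```

Call:
{"method": "move_arm", "body": {"series": [0, 0, -0.2, 0, 0, -7, 0, 0, -0.4, 0, 0, -14, 0, 0, -0.6, 0, 0, -21, 0, 0, -0.6, 0, 0, -25, 0, 0, -0.6, 0, 0, -25]}}

```text
clock: 19.27
position: [0.586, 0.1567, 0.1073]
tool_rot: [0.342, 0.94, -0.0, -0.001]
contact_force: [0.9, 1.9, 2.5]
gripper_width: 0.425
gripper_force: 62.0
```

```bash
python3 r.py
```

```text
19.27 cw deg -50.05 q6 0.958 F [0.9 1.9 2.5] T [ 0.48  -0.138  0.044] p [586.  156.7 107.3] 0.425 tau6 -1.437
```

Call:
{"method": "move_arm", "body": {"series": [0, 0, 0, 0, 0, 0, 0, 0, 0, 0, 0, 0, 0, 0, 0, 0, 0, 0, 0, 0, 0, 0, 0, 0], "hand": 60}}

```text
clock: 19.6
position: [0.5855, 0.1562, 0.1065]
tool_rot: [0.344, 0.939, -0.001, -0.002]
contact_force: [0.0, -0.3, -0.0]
gripper_width: 0.7
gripper_force: 0.0
```

Call:
{"method": "move_arm", "body": {"series": [0, 0, -30, 0, 0, 0, 0, 0, -70, 0, 0, 0, 0, 0, -110, 0, 0, 0, 0, 0, -110, 0, 0, 0]}}

```text
clock: 19.93
position: [0.5877, 0.1567, 0.2251]
tool_rot: [0.343, 0.939, 0.002, 0.003]
contact_force: [1.3, 0.6, 1.5]
gripper_width: 0.702
gripper_force: 0.0
```

```bash
python3 r.py; python3 - <<'E'
from h import *
plan(J(1,-85,205),4.9,0)
E
```

```text
19.93 cw deg -49.82 q6 0.962 F [1.3 0.6 1.5] T [-0.004 -0.093 -0.037] p [587.7 156.7 225.1] 0.702 tau6 0.002
pos [0.5877 0.1567 0.2251] shift [-60.  -59.5  20. ] turn [ 0.4  0.1 44.9] rows 6.3
```

Call:
{"method": "move_arm", "body": {"series": [0, 0, 0, 0, 0, 7, 0, 0, 0, 0, 0, 14, 0, 0, 0, 0, 0, 21, 0, 0, 0, 0, 0, 28, 0, 0, 0, 0, 0, 35], "hand": 0}}

```text
clock: 20.35
position: [0.5859, 0.1563, 0.2164]
tool_rot: [0.612, 0.791, -0.001, -0.001]
contact_force: [0.5, -0.7, 0.3]
gripper_width: 0.004
gripper_force: 0.0
```

Call:
{"method": "move_arm", "body": {"series": [0, 0, 0, 0, 0, 5, 0, 0, 0, 0, 0, 10, 0, 0, 0, 0, 0, 10]}}

```text
clock: 20.6
position: [0.5859, 0.1562, 0.2164]
tool_rot: [0.678, 0.735, -0.001, -0.001]
contact_force: [0.4, 0.1, 0.2]
gripper_width: -0.001
gripper_force: 0.0
```

```bash
python3 r.py; python3 - <<'E'
from h import *
plan(J(1,-95,155),4.9,0)
t=manip.snapshot("top");s=manip.snapshot("side")
pt,a=red("top",t,(280,155,40,30));ps,b=red("side",s,(318,178,20,30));print(pt,a,ps,b)
P,e=tri(ps,pt);print(tojig(P),e)
E
```

```text
20.6 cw deg -4.61 q6 1.751 F [0.4 0.1 0.2] T [0.031 0.039 0.033] p [585.9 156.2 216.4] -0.001 tau6 1.597
pos [0.5859 0.1562 0.2164] shift [-94.1   2.9  61.4] turn [-0.2  0.  -0.3] rows 2.7
[302.06779661 168.33050847] [14, 9, 17, 10, 118] [330.62790698 193.88372093] [10, 12, 7, 9, 43]
[   0.83454883 -121.23671214  109.75052887] 0.0012129889908898068
```

Call:
{"method": "move_arm", "body": {"series": [-35, 1, 20, 0, 0, 0, -70, 2, 40, 0, 0, 0, -94, 3, 61, 0, 0, 0, -94, 3, 61, 0, 0, 0]}}

```text
clock: 21.03
position: [0.5954, 0.0589, 0.151]
tool_rot: [0.677, 0.736, -0.004, -0.003]
contact_force: [-0.5, -0.8, 0.2]
gripper_width: 0.001
gripper_force: 0.0
```

Call:
{"method": "move_arm", "body": {"series": [-5, 0, 10, 0, 0, 0, -10, 0, 17, 0, 0, 0, -14, 0, 20, 0, 0, 0, -17, 0, 23, 0, 0, 0, -17, 0, 23, 0, 0, 0]}}

```text
clock: 21.45
position: [0.598, 0.0467, 0.1325]
tool_rot: [0.676, 0.737, -0.001, -0.002]
contact_force: [-0.3, 2.4, 1.3]
gripper_width: 0.003
gripper_force: 1.4
```

```bash
python3 r.py; python3 -c "
from h import *
print(tojig(manip.read_state()['position']))"
```

```text
21.45 cw deg -4.96 q6 1.562 F [-0.3  2.4  1.3] T [ 0.699  0.128 -0.005] p [598.   46.7 132.5] 0.003 tau6 -0.099
[   1.57003577 -111.0340569   132.50551022]
```

Call:
{"method": "move_arm", "body": {"series": [-4, 0, 4, 0, 0, 0, -7, 0, 8, 0, 0, 0, -11, 0, 14, 0, 0, 0, -14, 0, 19, 0, 0, 0, -14, 0, 19, 0, 0, 0]}}

```text
clock: 21.87
position: [0.5994, 0.0328, 0.1139]
tool_rot: [0.676, 0.737, -0.001, -0.001]
contact_force: [-0.5, 3.5, 4.1]
gripper_width: 0.004
gripper_force: 2.5
```

```bash
python3 r.py; python3 -c "
from h import *
print(tojig(manip.read_state()['position']))"
```

```text
21.87 cw deg -4.96 q6 1.538 F [-0.5  3.5  4.1] T [ 0.881 -0.006  0.028] p [599.4  32.8 113.9] 0.004 tau6 -0.098
[   1.77143646 -124.97181775  113.85662522]
```

Call:
{"method": "move_arm", "body": {"series": [-2, 0, 4, 0, 0, 0, -4, 0, 8, 0, 0, 0, -4, 0, 8, 0, 0, 0]}}

```text
clock: 22.12
position: [0.6001, 0.0289, 0.1065]
tool_rot: [0.676, 0.737, -0.0, -0.001]
contact_force: [0.1, 4.8, 7.8]
gripper_width: -0.001
gripper_force: 3.3
```

Call:
{"method": "move_arm", "body": {"series": [-0.5, 0, 2, 0, 0, 0, -1, 0, 4, 0, 0, 0, -1, 0, 4, 0, 0, 0]}}

```text
clock: 22.37
position: [0.6003, 0.0281, 0.1031]
tool_rot: [0.676, 0.737, -0.0, -0.001]
contact_force: [-0.6, 5.5, 6.8]
gripper_width: 0.003
gripper_force: 4.2
```

Call:
{"method": "move_arm", "body": {"series": [-0.2, 0, 1.5, 0, 0, 0, -0.5, 0, 3, 0, 0, 0, -0.5, 0, 3, 0, 0, 0]}}

```text
clock: 22.62
position: [0.6006, 0.028, 0.1017]
tool_rot: [0.676, 0.737, 0.001, -0.0]
contact_force: [-4.7, 7.7, 16.4]
gripper_width: 0.001
gripper_force: 8.6
```

```bash
python3 r.py; python3 -c "
from h import *
print(tojig(manip.read_state()['position']))"
```

```text
22.62 cw deg -4.99 q6 1.53 F [-4.7  7.7 16.4] T [ 1.371  0.917 -0.02 ] p [600.6  28.  101.7] 0.001 tau6 -0.046
[   2.54196422 -129.87498413  101.72021458]
```

The reaction jumped to 18 N at the predicted end-stop height (TCP z≈101 mm). One more small push, then letting go and looking.

Call:
{"method": "move_arm", "body": {"series": [0, 0, 1, 0, 0, 0, 0, 0, 1, 0, 0, 0, 0, 0, 1, 0, 0, 0]}}

```text
clock: 22.87
position: [0.6007, 0.028, 0.1014]
tool_rot: [0.676, 0.737, 0.001, -0.0]
contact_force: [-5.3, 7.7, 19.7]
gripper_width: 0.003
gripper_force: 10.4
```

Call:
{"method": "move_arm", "body": {"series": [3, 0, -15, 0, 0, 0, 5, 0, -50, 0, 0, 0, 10, 0, -85, 0, 0, 0, 40, 0, -110, 0, 0, 0, 80, 0, -110, 0, 0, 0]}}

```text
clock: 23.28
position: [0.595, 0.1055, 0.2144]
tool_rot: [0.677, 0.736, 0.002, 0.002]
contact_force: [2.1, 0.6, 0.8]
gripper_width: 0.002
gripper_force: 0.0
```

Call:
{"method": "move_arm", "body": {"series": [30, 0, 0, 0, 0, 0, 50, 0, 0, 0, 0, 0, 50, 0, 0, 0, 0, 0], "hand": 60}}

```text
clock: 23.53
position: [0.5885, 0.1598, 0.2079]
tool_rot: [0.675, 0.738, -0.001, -0.001]
contact_force: [-0.2, -0.5, -0.5]
gripper_width: 0.42
gripper_force: 0.0
```

```bash
python3 r.py; python3 - <<'E'
from h import *
t=manip.snapshot("top");s=manip.snapshot("side")
cv2.imwrite("pics/c8.png",np.vstack([crop(t,196,145,120,50,6),crop(s,270,165,90,37,8)])[:,:,::-1])
pt,a=red("top",t,(280,155,45,30));ps,b=red("side",s,(322,178,20,24));print(pt,a,ps,b)
P,e=tri(ps,pt);print(tojig(P),e)
for th in(1.0,1.15,1.25):
    f=.35+.9*th-.054; X=J(1,-66-78*np.sin(f),51.7+6.3*th+78*np.cos(f)); print(th,tojig(X),proj("side",X),proj("top",X))
E
```

```text
23.53 cw deg -5.13 q6 1.746 F [-0.2 -0.5 -0.5] T [-0.011  0.015  0.017] p [588.5 159.8 207.9] 0.42 tau6 0.588Traceback (most recent call last):
  File "<stdin>", line 4, in <module>
  File "h.py", line 35, in red
    k,l,s,c=cv2.connectedComponentsWithStats(m); i=1+np.argmax(s[1:,4]); return c[i]+[x0,y0],s[i].tolist()
                                                     ~~~~~~~~~^^^^^^^^^
    return _wrapfunc(a, 'argmax', axis=axis, out=out, **kwds)
    return bound(*args, **kwds)
ValueError: attempt to get argmax of an empty sequence
```

View pics/c8.png

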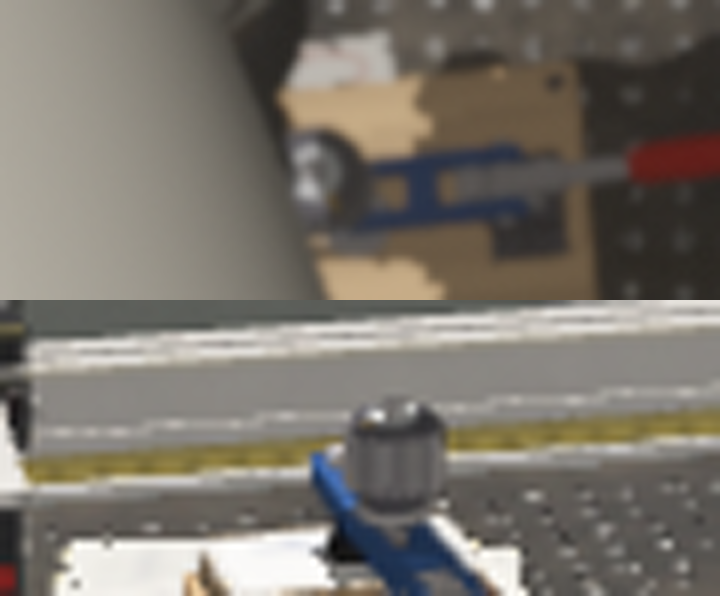

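The lever is over with its red grip at top crop (675,160), and the strap lies lower. Measuring the lever angle, then regripping the nut for a torque check of the clamp force (loosen 30°, retighten 30°).

```bash
python3 - <<'E'
from h import *
t=manip.snapshot("top");s=manip.snapshot("side")
pt,a=red("top",t,(280,155,50,30));print(pt,a)
for z in(.065,.07,.075): print(tojig(onz("top",pt,z)))
for th in(1.0,1.15,1.25):
    f=.35+.9*th-.054; X=J(1,-66-78*np.sin(f),51.7+6.3*th+78*np.cos(f)); print(th,tojig(X),proj("side",X),proj("top",X))
plan(np.array([.5861,.1567,.1085]),4.9,0)
E
```

```text
[310.12781955 170.87218045] [21, 12, 19, 9, 133]
[   2.55506883 -138.3552863    65.        ]
[   1.45495716 -138.36769993   70.        ]
[   0.35484549 -138.38011357   75.        ]
1.0 [   0.99990685 -138.57250256   86.55447416] [332.24433538 203.79354067] [310.06891718 169.50790591]
1.15 [   0.99990685 -141.75493103   77.47037331] [332.55407916 207.18294268] [311.53230289 170.23177106]
1.25 [   0.99990685 -143.11318429   71.21546597] [332.67783843 209.39876854] [312.16707681 170.75641939]
pos [0.589  0.1555 0.2076] shift [ 1.4 -2.4 99.1] turn [-0.2  0.  -0. ] rows 2.4
```

Call:
{"method": "move_arm", "body": {"series": [40, 0, -10, 0, 0, 0, 80, 0, -20, 0, 0, 0, 120, 0, -30, 0, 0, 0, 150, 0, -30, 0, 0, 0, 150, 0, -30, 0, 0, 0]}}

```text
clock: 24.15
position: [0.576, 0.3093, 0.2375]
tool_rot: [0.675, 0.737, -0.001, -0.002]
contact_force: [1.4, -0.1, -0.8]
gripper_width: 0.7
gripper_force: 0.0
```

```bash
python3 - <<'E'
from h import *
st()
t=manip.snapshot("top");s=manip.snapshot("side");np.save("t3",t);np.save("s3",s)
def rm(im,x0,y0,w,h):
    H=cv2.cvtColor(im,cv2.COLOR_RGB2HSV)[y0:y0+h,x0:x0+w]
    return ((H[...,1]>110)&(H[...,2]>35)&((H[...,0]<13)|(H[...,0]>165))).astype(int)
m=rm(t,294,160,32,20); print("top x294 y160"); [print("".join(".#"[v] for v in r)) for r in m]
yy,xx=np.nonzero(m);print(xx.mean()+294,yy.mean()+160)
m=rm(s,322,190,18,36); print("side x322 y190"); [print("".join(".#"[v] for v in r)) for r in m]
for th in(1.0,1.15,1.25):
    f=.35+.9*th-.054
    for S in(57,78,99):
        X=J(0,-66-S*np.sin(f),51.7+6.3*th+S*np.cos(f)); print(th,S,proj("side",X),proj("top",X))
E
```

```text
24.15 F [ 1.4 -0.1 -0.8] T [-0.009 -0.082  0.009] p [0.576  0.3093 0.2375] q [0.49 0.35 0.45 1.68 0.   1.97] w 59.8 0.0
top x294 y160
................................
................................
................................
................................
................................
................................
................................
................#########.......
..........################......
........##################......
.......###################......
.......###################......
.......###################......
.......##################.......
.......################.........
........####..#.................
................................
................................
................................
................................
310.0575539568345 170.88489208633092
side x322 y190
..................
..................
..................
..................
..................
..................
..................
..................
..................
..................
..................
..................
..................
.......
[... 302 characters left out ...]
####.........
..#######.........
..######..........
.#######..........
.#######..........
########..........
#######...........
1.0 57 [329.82238243 203.68351845] [301.74515503 171.4623782 ]
1.0 78 [331.90562947 203.83318   ] [310.10974931 169.93360856]
1.0 99 [334.04718813 203.98700867] [318.60657653 168.38003643]
1.15 57 [330.04732425 206.04590349] [302.86203291 171.95212758]
1.15 78 [332.21560047 207.22316909] [311.57298617 170.65356093]
1.15 99 [334.44359257 208.43284246] [320.37082591 169.34139801]
1.25 57 [330.13862905 207.59054159] [303.36249429 172.31096827]
1.25 78 [332.33967103 209.43935676] [312.20759943 171.17556591]
1.25 99 [334.59998969 211.33795598] [321.10624987 170.03265338]
```

Side mask: the grip slopes down to the right like the 1.15–1.25 prediction, so the lever is over. Now the nut check for the clamp force.

```bash
python3 -c "
from h import *
plan(np.array([.5861,.1567,.18]),4.9,0)"
```

```text
pos [0.5764 0.3056 0.2371] shift [-149.1   -2.9   57.2] turn [-0.2  0.   0. ] rows 3.8
```

Call:
{"method": "move_arm", "body": {"series": [-40, -1, 10, 0, 0, 0, -80, -2, 25, 0, 0, 0, -115, -3, 40, 0, 0, 0, -149, -3, 57, 0, 0, 0, -149, -3, 57, 0, 0, 0]}}

```text
clock: 24.67
position: [0.5849, 0.1493, 0.1773]
tool_rot: [0.679, 0.734, -0.004, -0.002]
contact_force: [-1.0, 0.1, -0.2]
gripper_width: 0.701
gripper_force: 0.0
```

Call:
{"method": "move_arm", "body": {"series": [0, 0, 0, 0, 0, 0, 0, 0, 0, 0, 0, 0]}}

```text
clock: 24.83
position: [0.5859, 0.1554, 0.1811]
tool_rot: [0.677, 0.736, -0.001, -0.001]
contact_force: [-0.0, -0.0, 0.3]
gripper_width: 0.705
gripper_force: 0.0
```

```bash
python3 -c "
from h import *
plan(np.array([.5861,.1567,.1075]),4.9,0)"
```

```text
pos [0.5859 0.1554 0.1811] shift [ 1.3  0.5 73.6] turn [-0.2 -0.  -0.2] rows 1.8
```

Call:
{"method": "move_arm", "body": {"series": [1, 0.5, 25, 0, 0, 0, 1.3, 0.5, 50, 0, 0, 0, 1.3, 0.5, 65, 0, 0, 0, 1.3, 0.5, 73.5, 0, 0, 0, 1.3, 0.5, 73.5, 0, 0, 0]}}

```text
clock: 25.25
position: [0.5852, 0.1586, 0.1056]
tool_rot: [0.676, 0.737, -0.002, -0.002]
contact_force: [0.6, 0.7, -0.4]
gripper_width: 0.7
gripper_force: 0.0
```

Call:
{"method": "move_arm", "body": {"series": [0, 0, 0, 0, 0, 0, 0, 0, 0, 0, 0, 0, 0, 0, 0, 0, 0, 0, 0, 0, 0, 0, 0, 0], "hand": 0}}

```text
clock: 25.58
position: [0.5861, 0.1585, 0.109]
tool_rot: [0.676, 0.737, -0.0, -0.001]
contact_force: [-5.1, 0.1, 6.9]
gripper_width: 0.423
gripper_force: 60.3
```

```bash
python3 r.py
```

```text
25.58 cw deg -4.89 q6 1.749 F [-5.1  0.1  6.9] T [ 0.16   0.883 -0.008] p [586.1 158.5 109. ] 0.423 tau6 -0.007
```

Call:
{"method": "move_arm", "body": {"series": [0, 0, -0.2, 0, 0, -5, 0, 0, -0.3, 0, 0, -10, 0, 0, -0.4, 0, 0, -15]}}

```text
clock: 25.83
position: [0.5857, 0.1584, 0.1093]
tool_rot: [0.573, 0.82, -0.001, -0.001]
contact_force: [-8.0, 0.3, 8.5]
gripper_width: 0.426
gripper_force: 60.7
```

```bash
python3 r.py
```

```text
25.83 cw deg -20.12 q6 1.483 F [-8.   0.3  8.5] T [-0.011  1.591 -0.25 ] p [585.7 158.4 109.3] 0.426 tau6 1.513
```

Call:
{"method": "move_arm", "body": {"series": [0, 0, -0.2, 0, 0, -5, 0, 0, -0.3, 0, 0, -10, 0, 0, -0.4, 0, 0, -15]}}

```text
clock: 26.08
position: [0.5852, 0.1582, 0.1097]
tool_rot: [0.461, 0.887, -0.001, -0.002]
contact_force: [-10.2, -0.4, 8.8]
gripper_width: 0.428
gripper_force: 60.8
```

```bash
python3 r.py
```

```text
26.08 cw deg -35.11 q6 1.222 F [-10.2  -0.4   8.8] T [-0.3    1.958 -0.3  ] p [585.2 158.2 109.7] 0.428 tau6 1.454
```

Call:
{"method": "move_arm", "body": {"series": [0, 0, 0.2, 0, 0, 5, 0, 0, 0.3, 0, 0, 10, 0, 0, 0.4, 0, 0, 15]}}

```text
clock: 26.33
position: [0.5856, 0.1584, 0.1093]
tool_rot: [0.576, 0.818, -0.001, -0.001]
contact_force: [-6.0, 0.8, 7.0]
gripper_width: 0.421
gripper_force: 60.7
```

```bash
python3 r.py
```

```text
26.33 cw deg -19.67 q6 1.491 F [-6.   0.8  7. ] T [0.049 1.154 0.247] p [585.6 158.4 109.3] 0.421 tau6 -1.537
```

Call:
{"method": "move_arm", "body": {"series": [0, 0, 0.2, 0, 0, 5, 0, 0, 0.3, 0, 0, 10, 0, 0, 0.4, 0, 0, 15]}}

```text
clock: 26.58
position: [0.5861, 0.1586, 0.109]
tool_rot: [0.678, 0.735, -0.0, -0.001]
contact_force: [-4.2, 1.2, 5.5]
gripper_width: 0.424
gripper_force: 60.6
```

```bash
python3 r.py
```

```text
26.58 cw deg -4.67 q6 1.753 F [-4.2  1.2  5.5] T [0.024 0.76  0.325] p [586.1 158.6 109. ] 0.424 tau6 -1.432
```

Call:
{"method": "move_arm", "body": {"series": [-1, -0.4, -0.5, 0, 0, 0, -1.9, -0.7, -0.9, 0, 0, 0, -1.9, -0.7, -0.9, 0, 0, 0]}}

```text
clock: 26.83
position: [0.5861, 0.1583, 0.1091]
tool_rot: [0.675, 0.737, 0.001, -0.002]
contact_force: [1.3, 11.3, -1.5]
gripper_width: 0.425
gripper_force: 60.4
```

```bash
python3 r.py
```

```text
26.83 cw deg -5.02 q6 1.745 F [ 1.3 11.3 -1.5] T [ 2.3   -0.201 -0.19 ] p [586.1 158.3 109.1] 0.425 tau6 -0.182
```

Call:
{"method": "move_arm", "body": {"series": [0, 0, -0.2, 0, 0, -7, 0, 0, -0.4, 0, 0, -14, 0, 0, -0.6, 0, 0, -21, 0, 0, -0.8, 0, 0, -28, 0, 0, -0.8, 0, 0, -30]}}

```text
clock: 27.25
position: [0.5851, 0.158, 0.1098]
tool_rot: [0.458, 0.889, 0.001, -0.002]
contact_force: [-5.3, 8.4, 1.7]
gripper_width: 0.424
gripper_force: 60.6
```

Call:
{"method": "move_arm", "body": {"series": [0, 0, -0.2, 0, 0, -5, 0, 0, -0.3, 0, 0, -10, 0, 0, -0.4, 0, 0, -15, 0, 0, -0.4, 0, 0, -15]}}

```text
clock: 27.58
position: [0.5848, 0.1577, 0.1101]
tool_rot: [0.339, 0.941, 0.001, -0.002]
contact_force: [-6.4, 7.7, 2.4]
gripper_width: 0.423
gripper_force: 60.8
```

```bash
python3 r.py
```

```text
27.58 cw deg -50.33 q6 0.954 F [-6.4  7.7  2.4] T [1.493 1.207 0.133] p [584.8 157.7 110.1] 0.423 tau6 -1.462
```

Call:
{"method": "move_arm", "body": {"series": [0, 0, 0.2, 0, 0, 5, 0, 0, 0.3, 0, 0, 10, 0, 0, 0.4, 0, 0, 15]}}

```text
clock: 27.83
position: [0.5851, 0.158, 0.1097]
tool_rot: [0.463, 0.886, 0.001, -0.002]
contact_force: [-3.3, 9.3, 1.1]
gripper_width: 0.419
gripper_force: 60.7
```

```bash
python3 r.py
```

```text
27.83 cw deg -34.81 q6 1.225 F [-3.3  9.3  1.1] T [1.93  0.68  0.258] p [585.1 158.  109.7] 0.419 tau6 -1.493
```

Call:
{"method": "move_arm", "body": {"series": [0, 0, 0.2, 0, 0, 5, 0, 0, 0.3, 0, 0, 10, 0, 0, 0.4, 0, 0, 15]}}

```text
clock: 28.08
position: [0.5856, 0.1582, 0.1094]
tool_rot: [0.575, 0.818, 0.001, -0.002]
contact_force: [-1.1, 10.4, -0.1]
gripper_width: 0.427
gripper_force: 60.6
```

```bash
python3 r.py
```

```text
28.08 cw deg -19.82 q6 1.487 F [-1.1 10.4 -0.1] T [2.11  0.209 0.298] p [585.6 158.2 109.4] 0.427 tau6 -1.436
```

Call:
{"method": "move_arm", "body": {"series": [0, 0, 0.2, 0, 0, 5, 0, 0, 0.3, 0, 0, 10, 0, 0, 0.4, 0, 0, 15]}}

```text
clock: 28.33
position: [0.586, 0.1583, 0.1091]
tool_rot: [0.677, 0.736, 0.001, -0.002]
contact_force: [0.9, 9.9, -1.7]
gripper_width: 0.42
gripper_force: 60.4
```

```bash
python3 r.py
```

```text
28.33 cw deg -4.82 q6 1.749 F [ 0.9  9.9 -1.7] T [ 2.16  -0.351  0.349] p [586.  158.3 109.1] 0.42 tau6 -1.41
```

The two torque checks put the clamp at about 32–38 N (inside 28–48 N), and the nut is back at its setting. Releasing and retreating.

Call:
{"method": "move_arm", "body": {"series": [0, 0, 0, 0, 0, 0, 0, 0, 0, 0, 0, 0, 0, 0, 0, 0, 0, 0, 0, 0, 0, 0, 0, 0], "hand": 60}}

```text
clock: 28.67
position: [0.5855, 0.156, 0.1083]
tool_rot: [0.676, 0.737, -0.001, -0.001]
contact_force: [0.7, 0.0, -0.0]
gripper_width: 0.705
gripper_force: 0.0
```

Call:
{"method": "move_arm", "body": {"series": [0, 0, -30, 0, 0, 0, 0, 0, -70, 0, 0, 0, 0, 0, -110, 0, 0, 0, 50, 0, -130, 0, 0, 0, 90, 0, -130, 0, 0, 0]}}

```text
clock: 29.08
position: [0.5805, 0.2353, 0.2425]
tool_rot: [0.678, 0.735, 0.002, 0.0]
contact_force: [1.4, 0.9, -0.0]
gripper_width: 0.699
gripper_force: 0.0
```

Call:
{"method": "move_arm", "body": {"series": [40, 0, 0, 0, 0, 0, 70, 0, 0, 0, 0, 0, 70, 0, 0, 0, 0, 0, 70, 0, 0, 0, 0, 0]}}

```text
clock: 29.42
position: [0.5727, 0.3073, 0.2366]
tool_rot: [0.675, 0.738, -0.002, -0.001]
contact_force: [0.8, -0.9, 0.9]
gripper_width: 0.705
gripper_force: 0.0
```

```bash
python3 - <<'E'
from h import *
st()
t=manip.snapshot("top");s=manip.snapshot("side")
print(red("top",t,(294,160,32,20)))
t1=np.load("t1.npy")  # board flush reference: compare the board's near end / stop gap region, top view
for y in (186,192,196): print(t[y,222:246].mean(1).astype(int).tolist())
s3=np.load("s3.npy"); print(np.abs(s[185:215,285:345].astype(int)-s3[185:215,285:345]).mean())
E
```

```text
29.42 F [ 0.8 -0.9  0.9] T [-0.025  0.035 -0.078] p [0.5727 0.3073 0.2366] q [0.49 0.34 0.44 1.67 0.   1.97] w 60.2 0.0
(array([310.17293233, 170.81954887]), [7, 7, 19, 9, 133])
[75, 76, 76, 76, 73, 68, 66, 70, 77, 87, 96, 99, 100, 101, 102, 103, 102, 101, 89, 64, 52, 50, 54, 67]
[103, 105, 110, 116, 118, 117, 118, 118, 118, 119, 118, 118, 119, 118, 118, 116, 112, 106, 94, 74, 56, 52, 52, 61]
[107, 105, 107, 112, 116, 118, 118, 119, 118, 118, 118, 118, 118, 118, 118, 117, 113, 108, 100, 82, 61, 53, 51, 57]
0.7837037037037037
```

The lever is still over (red centroid unchanged). The white board meets the dark stop with no plywood gap between them, and nothing touches the robot. Handing in.

```bash
python3 -c "
from plant import manip
print(manip.sign_off())"
```

```text
the job is handed in; nothing more can be done
None
```

The job is handed in: the offcut is flush on the stop, the lever is fully over and staying there, and the clamp force is about 32–38 N, estimated from the nut torque rather than measured directly; the sign-off returned no verdict.

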